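# Load the preheating oven with a tray hook

### The job

Load the steel channel offcuts that lie on the bench into the hot preheating oven, moving its tray only with the hook: roll the hook sideways out of its spring clips, put it through the tray's finger hole, draw the tray fully out, and set every offcut in it on the tray floor. Then hook the tray again, push it fully home, and leave the hook lying on the white heat board. Never touch the hot tray with the gripper, and leave the other things on the bench alone.

Things in the scene. Friction and masses are not known exactly. Their poses are not given: they have to be found in the camera images.
- oven: grey bench oven fixed to the table, 200 mm deep (its x), 290 mm wide (its y), 148 mm high, with a 58 mm high tray opening in its front. Origin: centre of its underside, on the table top. The front face lies at its x = -100 mm and faces its own -x; it stands to the robot's right, front turned roughly to the world's +y
- tray: bright metal tray sliding out of the oven's front along the oven's -x, 0 (shut) to 140 mm (end stop); stays where it is left, takes about 4 N to move. Origin: middle of the tray floor's top face, 52 mm above the table; axes parallel to the oven's. Its x in the oven frame is 0 when shut, -140 mm fully out
- tray_loading (a point): the middle of the part of the tray floor that stands clear of the oven when the tray is fully out: tray x = -35, y = 0 mm, on the floor. Inside, the floor runs from tray x = -100 mm (dark front plate 8 mm thick, top 54 mm above the floor) to +80 mm and from y = -119 to +119 mm; side and rear rims are 12 mm high
- finger_hole (a point): centre of the round hole, 34 mm across, in the red upright tab in front of the middle of the tray's front plate: tray x = -140, y = 0, z = +34 mm, 86 mm above the table. The tab, 8 mm thick, stands in the tray's x-z plane (x -108 to -164 mm, 56 mm high): the hole goes through it along the tray's y and can be entered from either side
- clip_rack: blue spring clip rack fixed to the table, 176 mm long (its y, from -110 to +66 mm), 84 mm high; origin on the table top below the axis of the stored hook's handle. Two clips at its y = -40 and +40 mm, each 12 mm wide, hold the handle; the 68 mm between them are free for fingers down to the base plate at 8 mm. A ledge at y = -100 mm carries the hook's leg
- clip_front (a point): point in front of the clips (rack x = -60, y = 0, z = 65 mm), to which the handle is drawn out level. Behind and over the handle the clips are rigid, so it cannot be lifted straight up; in front (rack -x) each has a steel spring jaw that folds down when the handle is drawn to rack -x: about 6 N together, passed after about 50 mm
- hook: tray hook, 0.15 kg: round wooden handle, 22 mm diameter, along its y from -56 to +52 mm, 28 mm black knob at y = +52 to +60; a 10 mm steel rod goes on to y = -100 mm and turns off square into a leg along hook -x, reaching 50 mm from the handle's axis. Origin: on the axis at mid handle. Starts in the clips, level, 65 mm above the table, axes parallel to the rack's
- hook_leg (a point): point on the axis of the hook's leg, 25 mm from the handle's axis (hook x = -25, y = -100 mm); this belongs in the finger hole. Laid on a flat surface, the hook comes to lie on handle and leg, the leg nearly level (tip up to 9 degrees lower) to one side or the other
- heat_board: white heat-proof board fixed flat on the table, 160 mm (its x) by 100 mm (its y), 6 mm thick; origin at the centre of its underside
- channel_cut_1: brown saw-cut steel channel (U section), 75 mm long (its x), 46 mm wide (its y) and 30 mm high, open side up, flanges 5 mm thick; about 0.16 kg. Origin: centre of its underside. Grip it across the flanges, along its y. May be absent
- channel_cut_2: brown saw-cut steel channel (U section), 70 mm long (its x), 46 mm wide (its y) and 30 mm high, open side up, flanges 5 mm thick; about 0.16 kg. Origin: centre of its underside. Grip it across the flanges, along its y. May be absent
- channel_cut_3: brown saw-cut steel channel (U section), 80 mm long (its x), 46 mm wide (its y) and 30 mm high, open side up, flanges 5 mm thick; about 0.16 kg. Origin: centre of its underside. Grip it across the flanges, along its y. May be absent
- masking_tape: bystander: roll of tan masking tape lying flat, 94 mm across, 25 mm high; origin at the centre of its underside. Leave it alone
- jar_lid_2: bystander: yellow screw lid lying flat, 63 mm across, 12 mm high; origin at the centre of its underside. Leave it alone
- snack_tub: bystander: orange and green card tube with white lid, upright, 51 mm across, 116 mm high; origin at the centre of its underside. Leave it alone

How it is judged:
By the outcome, as a careful person would: the job done as asked, in the order asked, and still so for the second after the job is handed in, with the robot touching nothing.
Of channel_cut_1, channel_cut_2, channel_cut_3 only 2 to 3 are there at a start; the rules pass over those that are not, and their reading is None.
At some moment in a run one of channel_cut_1, channel_cut_2, channel_cut_3 may be knocked a few centimetres aside while the robot is not near it.
Once in a run the grip may slacken for a moment while it holds something.
It also fails if it takes over 192 s, if anything falls off the work surface, if the arm or the gripper's body presses on something with over 40 N, if the wrist force passes 120 N, or if a joint passes its speed limit or range.

### The arm

A 6-joint arm with a two-finger parallel gripper is mounted at the origin on a cart in front of the work surface, level with it; the furniture and walls round the work are solid. World frame = base frame: x ahead of the robot, y to its left, z up, the work surface at z = 0. Lengths are in m, angles in rad, forces in N, time in s.
With the tool pointing down it reaches from about 0.35 to 0.725 m from the base axis. Payload 4.3 kg.
Tool frame: the origin (TCP) lies at the very end of the fingers, on their centre line; the grasp point (between the pads) lies 19 mm behind it (arm.pinch_z is the distance from the TCP to the grasp point, in m); z points along the fingers, y is the direction in which the jaws open and shut (so a half turn about z gives the same grasp; the last joint's range is limited). The gripper opens to 85 mm and grips with 20 to 120 N. Pads are 22 mm wide; open, the fingers measure 114 mm over their backs; the gripper's body (76 mm by 85 mm) begins 54 mm behind the grasp point. The pads swing forward as they close: fully open they stand 13 mm farther back than shut.
Start: joints at [1.221, 0.377, 0.081, 1.274, 0, 1.46], TCP at [0.137, 0.559, 0.231] pointing down, gripper open.
Joint ranges: [-2.72, 2.72], [-0.84, 1.66], [-1.02, 1.22], [-1.77, 2.12], [-1.37, 1.28], [-3.14, 3.14]. Speed limits (rad/s): [2.57, 2.57, 3.14, 3.14, 3.14, 3.14].

### API

Orientations are given as a unit quaternion [w, x, y, z].
In Python, from workcell import arm gives the robot as it stands.
- The arm moves only by the tool apply_moves, never from a script. Its argument "targets" is one flat list of numbers, 7 for each row, row after row: the opening, from 0 (shut) to 1 (fully open), then the shift along the tool's x, y, z scaled (see below), then the turn, a rotation vector about the tool's x, y, z scaled (see below). A call has 1 to 10 rows; each row shifts and turns the pose as measured when the row begins, along the tool's axes as they then stand; what a row does not reach is not made up. The controller multiplies each number of a shift by 0.3 m and each number of a turn by 180 degrees. A row lasts 1/10 s, in which the tool goes at most 50 mm and 8.59 degrees, less where a joint would pass 70% of its speed; a pose out of reach is approached as far as the arm can. A call with a number of a shift or a turn outside -1 to 1 is refused whole. A call with a gripper value outside its range is refused whole. The fingers move at their own pace and stop on an object; "grip_force" is the grip in N (left out, the last holds). Time passes only in rows, so rows that do not move let the fingers close. It gives the time, the measured TCP pose, the force and the opening at its end, in the units of the state.
- arm.observe(): the state, without advancing time (a new reading comes with each control period).
- arm.snapshot(name): name is "side" or "top"; returns (picture, depth): 480x640x3 uint8, red, green, blue; 480x640 float32, m along the optical axis (not along the pixel's ray), 0 where there is no reading.
- arm.camera_info(name): a dict with "vertical_fov" (degrees; the focal length in pixels is half the picture's height over the tangent of half this angle, whatever the lens; pixels are square), "cx", "cy" (the principal point, pixels), "world_from_camera" (4x4, takes a point from camera to world coordinates). Camera axes: x right, y up, looking along -z (the intrinsics and any distortion apply to the point x, -y, -z); pixel columns grow to the right and rows downward; lengths in m; the calibration is good to about 2 mm. A picture is of the moment at which its call begins. camera_info takes no time and is no camera call.
- arm.close_job(): hands the job in, once; it reports no verdict.
The state is a dict: "time": time; "qpos": joint angles; "dq": joint speeds; "joint_efforts": joint torques, N m; "tool_pos": TCP position; "orientation": TCP orientation; "wrist_force": force on the tool from outside, world axes, zero at the start; "wrist_torque": the same for the moment, N m; "width": opening from 0.0 (shut) to 1.0 (fully open).
Only numpy, scipy, OpenCV 4.12 (cv2) and the standard library are available. Lean on these libraries where they do the work, as an engineer would, in place of code of your own. Each camera call takes 0.05 s, during which the arm holds its last target. There are 200 camera calls.

## Working session

There is one attempt and no reset: what is moved stays moved. The work goes in short steps, Python scripts to look and compute and a tool call to move; the robot and the scene stay as the last step left them, time stands still between calls to the robot, and variables do not carry over. Pictures are saved under pics/ and viewed, about 12 in all and at most 16, crops included, and the job is handed in when it is done.

Besides the shell and the picture viewer there is one more tool, called by a JSON object that holds its "op" and its "data". apply_moves: Moves the arm, as the interface text tells. Shifts and turns lie within -1 to 1; 1 stands for 0.3 m of shift or 180 degrees of turn. Its arguments: {"type":"object","properties":{"targets":{"type":"array"},"grip_force":{"type":"number"}},"required":["targets"]}

```bash
ls; mkdir -p pics; cat > h.py <<'E'
import numpy as np, cv2
from workcell import arm
from scipy.spatial.transform import Rotation as R
def snap(n,f=None):
    p,d=arm.snapshot(n)
    if f: cv2.imwrite('pics/'+f,cv2.cvtColor(p,cv2.COLOR_RGB2BGR))
    return p,d
def cam(n):
    c=arm.camera_info(n); f=240/np.tan(np.radians(c['vertical_fov'])/2)
    return f,c['cx'],c['cy'],np.array(c['world_from_camera']),c
def pts(n,d):
    f,cx,cy,T,_=cam(n); v,u=np.mgrid[:480,:640]
    P=np.stack([(u-cx)/f*d,-(v-cy)/f*d,-d,np.ones_like(d)],-1)
    return (P@T.T)[...,:3]
def ray(n,u,v,z):
    f,cx,cy,T,_=cam(n); r=T[:3,:3]@np.array([(u-cx)/f,-(v-cy)/f,-1]); o=T[:3,3]
    return o+r*(z-o[2])/r[2]
def st():
    s=arm.observe(); w,x,y,z=s['orientation']
    return s,np.array(s['tool_pos']),R.from_quat([x,y,z,w])
E
python3 - <<'E'
from h import *
for n in('side','top'):
    p,d=snap(n,n+'0.png'); np.save(n+'0.npy',d); c=cam(n)[4]; print(n,c, (d>0).mean())
s,t,r=st(); print(s); print(r.as_matrix())
E
```

```text
pics
side {'vertical_fov': 46.169339446017474, 'cx': 333.00108845045224, 'cy': 236.89420799752534, 'world_from_camera': array([[ 0.99885925, -0.03425819,  0.03326511,  0.63205424],
       [ 0.04666218,  0.5523266 , -0.83232084, -1.18534677],
       [ 0.01014061,  0.83292359,  0.55329509,  0.74578584],
       [ 0.        ,  0.        ,  0.        ,  1.        ]])} 0.9962076822916667
top {'vertical_fov': 47.90864181040611, 'cx': 331.2771102442519, 'cy': 242.06255712814763, 'world_from_camera': array([[ 0.01089776,  0.99565761, -0.09245086,  0.47554837],
       [-0.99974316,  0.01268622,  0.01877936, -0.1953686 ],
       [ 0.01987067,  0.09222246,  0.99554014,  1.29278875],
       [ 0.        ,  0.        ,  0.        ,  1.        ]])} 0.9958821614583333
{'time': 0.1, 'qpos': array([ 1.22067405e+00,  3.77984573e-01,  7.97760801e-02,  1.27435484e+00,
       -6.62930860e-06,  1.46049308e+00]), 'dq': array([-1.86556734e-03, -4.66943769e-04,  3.48490570e-03,  2.00214005e-03,
       -3.17669241e-06, -1.08478209e-03]), 'joint_efforts': array([ 1.83432780e-04, -4.64695680e+01,  2.70581836e+01,  1.20437794e-02,
       -1.40713587e-04,  1.03154485e-05]), 'tool_pos': array([0.13638226, 0.55801436, 0.23046379]), 'orientation': array([-1.98374843e-04,  1.19622323e-01,  9.92819077e-01, -8.60951536e-04]), 'wrist_force': array([-0.1900119 ,  0.37508866,  0.11341723]), 'wrist_torque': array([-0.03018001, -0.01063685,  0.04461344]), 'width': 1.0048448703700588}
[[-9.71380921e-01  2.37526308e-01 -5.99878704e-04]
 [ 2.37526991e-01  9.71379517e-01 -1.66207810e-03]
 [ 1.87922612e-04 -1.75699834e-03 -9.99998439e-01]]
```

View pics/top0.png

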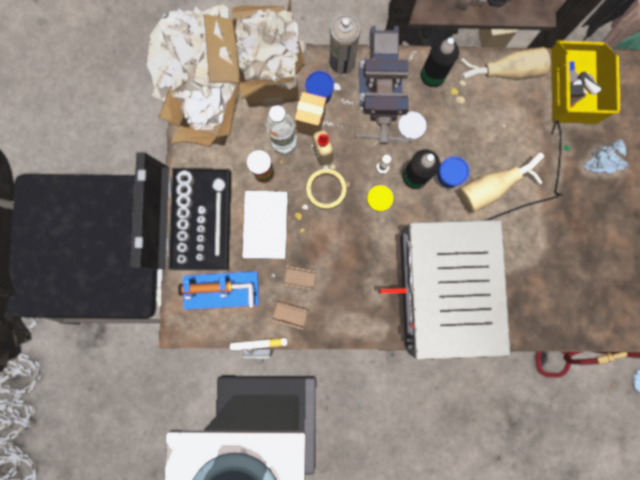

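View pics/side0.png

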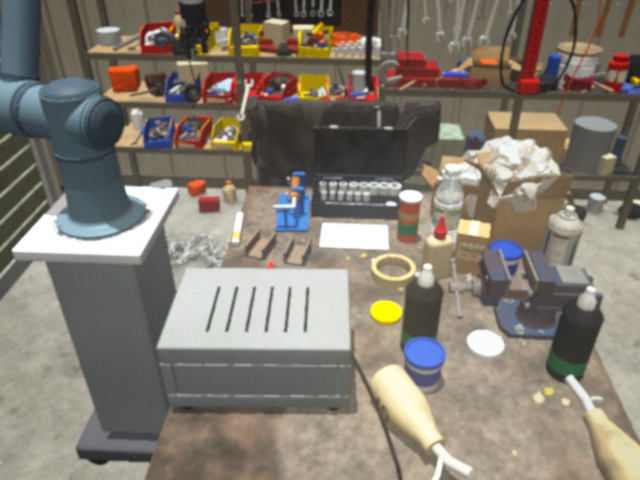

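```bash
cat >> h.py <<'E'
def blobs(p,lo,hi,roi,amin=60):
    hsv=cv2.cvtColor(p,cv2.COLOR_RGB2HSV); m=cv2.inRange(hsv,lo,hi); k=np.zeros_like(m); u0,v0,u1,v1=roi; k[v0:v1,u0:u1]=255
    m=cv2.morphologyEx(m&k,cv2.MORPH_CLOSE,np.ones((3,3)))
    cs,_=cv2.findContours(m,cv2.RETR_EXTERNAL,cv2.CHAIN_APPROX_NONE)
    return [c for c in cs if cv2.contourArea(c)>=amin]
def rect(n,c,z):
    P=np.array([ray(n,u,v,z)[:2] for u,v in c[:,0]]); 
    (x,y),(a,b),ang=cv2.minAreaRect((P*1000).astype(np.float32))
    if a<b: a,b,ang=b,a,ang+90
    return np.round([x,y,a,b,(ang+90)%180-90],1)  # mm, long-axis angle from world x
E
python3 - <<'E'
from h import *
p=cv2.cvtColor(cv2.imread('pics/top0.png'),cv2.COLOR_BGR2RGB)
d=np.load('top0.npy'); P=pts('top',d)
hsv=cv2.cvtColor(p,cv2.COLOR_RGB2HSV)
for u,v in[(300,277),(291,320),(265,225),(210,289),(245,287),(251,300),(395,291),(450,240),(190,305)]: print((u,v),hsv[v,u],P[v,u].round(3))
for nm,lo,hi,roi,z in[('board',(0,0,190),(180,45,255),(235,180,295,265),.006),('rack',(100,120,90),(120,255,255),(170,260,265,320),.008),('handle',(5,150,120),(20,255,255),(170,270,265,310),.076),
 ('tab',(0,150,100),(6,255,255),(370,270,412,310),.108)]:
    for c in blobs(p,lo,hi,roi,30): print(nm,cv2.boundingRect(c),rect('top',c,z))
# channels by depth height
Z=P[...,2]; m=((Z>.012)&(Z<.045)).astype(np.uint8)*255; k=np.zeros_like(m); k[255:340,262:330]=255
cs,_=cv2.findContours(m&k,0,1)
for c in cs:
    if cv2.contourArea(c)>60: print('chan',cv2.boundingRect(c),rect('top',c,.03))
im=cv2.resize(p[250:350,160:420],None,fx=3,fy=3,interpolation=cv2.INTER_CUBIC); cv2.imwrite('pics/crop1.png',im[...,::-1])
E
```

```text
(300, 277) [ 13  74 190] [ 0.511 -0.146  0.007]
(291, 320) [ 13  80 195] [ 0.409 -0.127  0.004]
(265, 225) [120   2 245] [ 0.634 -0.061  0.008]
(210, 289) [ 14 170 222] [0.48  0.051 0.078]
(245, 287) [113  25 224] [ 0.485 -0.025  0.067]
(251, 300) [170   3 232] [ 0.456 -0.04   0.071]
(395, 291) [  3 208 241] [ 0.48  -0.358  0.115]
(450, 240) [ 24   6 222] [ 0.476 -0.195  1.293]
(190, 305) [105 172 237] [0.442 0.111 0.007]
board (242, 190, 45, 69) [637.  -59.4 163.8 103.8  -0. ]
rack (184, 289, 64, 20) [457.7  51.5 149.2  39.  -85.8]
rack (183, 272, 76, 33) [482.7  40.8 177.4  75.4 -89.3]
handle (191, 284, 27, 8) [482.7  65.   58.1  14.3 -86.8]
tab (380, 287, 26, 7) [ 481.9 -353.    54.9   13.1  -89.4]
```

View pics/crop1.png

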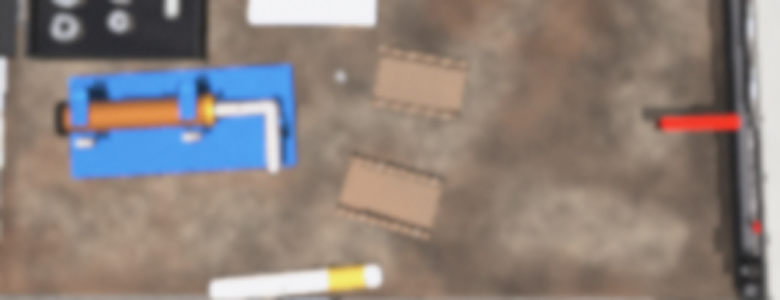

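```bash
python3 - <<'E'
from h import *
p=cv2.cvtColor(cv2.imread('pics/top0.png'),cv2.COLOR_BGR2RGB)
d=np.load('top0.npy'); P=pts('top',d); hsv=cv2.cvtColor(p,cv2.COLOR_RGB2HSV)
R_=lambda u,v,z:(ray('top',u,v,z)*1000).round(1)[:2]
print('knob end',R_(160+57/3,250+118/3,.065),'handle/rod',R_(160+213/3,250+107/3,.065),'corner',R_(160+278/3,250+107/3,.065),'leg tip',R_(160+273/3,250+169/3,.065))
m=(abs(P[...,2]-.148)<.012).astype(np.uint8)*255; k=np.zeros_like(m);k[215:365,398:520]=255
c=max(cv2.findContours(m&k,0,1)[0],key=cv2.contourArea); print('oven',cv2.boundingRect(c),rect('top',c,.148))
for c in blobs(p,(8,45,130),(20,110,255),(268,258,325,335),200): print('chan',cv2.boundingRect(c),cv2.contourArea(c),rect('top',c,.03),rect('top',c,.0))
# side tab
s=cv2.cvtColor(cv2.imread('pics/side0.png'),cv2.COLOR_BGR2RGB)
for c in blobs(s,(0,150,100),(6,255,255),(250,250,300,275),5): print('side tab',cv2.boundingRect(c))
# channel local edges
g=p[262:292,280:320]; print(hsv[277,280:320,1]); print(hsv[262:294,300,2])
E
```

```text
knob end [478.3 123.3] handle/rod [487.8   6.8] corner [488.4 -42. ] leg tip [441.9 -39.3]
oven (408, 220, 103, 140) [ 485.5 -482.2  289.1  213.4    2.6]
chan (268, 258, 57, 77) 3850.0 [ 466.4 -138.2  175.9  130.8    0.7] [ 466.2 -136.9  180.1  133.9    0.7]
side tab (269, 263, 4, 5)
[51 52 49 52 60 68 72 73 73 73 73 75 73 73 74 73 73 73 72 73 74 74 74 73
 73 73 74 73 73 76 76 75 76 75 71 62 53 49 50 50]
[103 106 108 110 116 132 152 157 157 171 184 189 188 189 189 190 189 189
 188 187 186 185 177 165 162 161 153 150 152 153 153 153]
```

```bash
cat >> h.py <<'E'
def plan(goal,yaw,n,g,half=True):
    """rows (opening, shift, turn) to goal (m), tool y at world angle yaw (deg, mod 180), tool kept pointing down"""
    s,t,r=st(); M=r.as_matrix(); goal=np.array(goal); y0=np.degrees(np.arctan2(M[1,1],M[0,1]))
    dy=(yaw-y0+90)%180-90 if half else (yaw-y0+180)%360-180
    a=np.radians(y0+dy); Y=np.array([np.cos(a),np.sin(a),0]); Zt=np.array([0,0,-1.]); G=R.from_matrix(np.stack([np.cross(Y,Zt),Y,Zt],1))
    w=(r.inv()*G).as_rotvec()
    print('t',round(s['time'],2),'pos',t.round(4),'yaw',round(y0,1),'dyaw',round(dy,1),'q',np.round(s['qpos'],2),'F',s['wrist_force'].round(1),'w',round(s['width'],3),'dist mm',round(np.linalg.norm(goal-t)*1000),'tilt',np.round(np.degrees(w[:2]),2))
    for i in range(n):
        ri=r*R.from_rotvec(w*i/n); print(','.join(f'{v:g}' for v in np.round(np.r_[g,ri.inv().apply((goal-t)/n)/.3,w/n/np.pi],3)))
E
python3 - <<'E'
from h import *
plan([.482,.063,.16],3.4,16,1)
E
```

```text
t 0.1 pos [0.1364 0.558  0.2305] yaw 76.3 dyaw -72.9 q [ 1.22  0.38  0.08  1.27 -0.    1.46] F [-0.2  0.4  0.1] w 1.005 dist mm 608 tilt [-0.09  0.05]
1,-0.094,-0.083,0.015,-0,0,0.025
1,-0.101,-0.075,0.015,-0,0,0.025
1,-0.106,-0.067,0.015,-0,0,0.025
1,-0.111,-0.058,0.015,-0,0,0.025
1,-0.116,-0.049,0.015,-0,0,0.025
1,-0.119,-0.04,0.015,-0,0,0.025
1,-0.122,-0.03,0.015,-0,0,0.025
1,-0.124,-0.021,0.015,-0,0,0.025
1,-0.125,-0.011,0.015,-0,0,0.025
1,-0.126,-0.001,0.015,-0,0,0.025
1,-0.125,0.009,0.015,-0,0,0.025
1,-0.124,0.019,0.015,-0,0,0.025
1,-0.122,0.029,0.015,-0,0,0.025
1,-0.12,0.039,0.015,-0,0,0.025
1,-0.116,0.048,0.015,-0,0,0.025
1,-0.112,0.057,0.015,-0,0,0.025
```

{"op": "apply_moves", "data": {"targets": [1, -0.094, -0.083, 0.01, 0, 0, 0.025, 1, -0.101, -0.075, 0.01, 0, 0, 0.025, 1, -0.106, -0.067, 0.01, 0, 0, 0.025, 1, -0.111, -0.058, 0.01, 0, 0, 0.025, 1, -0.116, -0.049, 0.01, 0, 0, 0.025, 1, -0.119, -0.04, 0.01, 0, 0, 0.025, 1, -0.122, -0.03, 0.01, 0, 0, 0.025, 1, -0.124, -0.021, 0.01, 0, 0, 0.025]}}

```text
time: 0.9
tool_pos: [0.3096, 0.3035, 0.202]
orientation: [-0.001, 0.428, 0.904, -0.003]
wrist_force: [0.1, 1.1, 0.6]
width: 0.997
```

```bash
python3 - <<'E'
from h import *
plan([.482,.063,.16],3.4,10,1)
E
```

```text
t 0.9 pos [0.3096 0.3035 0.202 ] yaw 39.4 dyaw -36.0 q [ 0.63  0.11 -0.35  1.12 -0.    1.51] F [0.1 1.1 0.6] w 0.997 dist mm 299 tilt [-0.31  0.18]
1,-0.098,-0.006,0.014,-0,0,0.02
1,-0.099,-0,0.014,-0,0,0.02
1,-0.098,0.006,0.014,-0,0,0.02
1,-0.098,0.012,0.014,-0,0,0.02
1,-0.097,0.018,0.014,-0,0,0.02
1,-0.096,0.024,0.014,-0,0,0.02
1,-0.094,0.03,0.014,-0,0,0.02
1,-0.092,0.036,0.014,-0,0,0.02
1,-0.089,0.042,0.014,-0,0,0.02
1,-0.087,0.047,0.014,-0,0,0.02
```

{"op": "apply_moves", "data": {"targets": [1, -0.098, -0.006, 0.014, 0, 0, 0.02, 1, -0.099, 0, 0.014, 0, 0, 0.02, 1, -0.098, 0.006, 0.014, 0, 0, 0.02, 1, -0.098, 0.012, 0.014, 0, 0, 0.02, 1, -0.097, 0.018, 0.014, 0, 0, 0.02, 1, -0.096, 0.024, 0.014, 0, 0, 0.02, 1, -0.094, 0.03, 0.014, 0, 0, 0.02, 1, -0.092, 0.036, 0.014, 0, 0, 0.02, 1, -0.089, 0.042, 0.014, 0, 0, 0.02, 1, -0.087, 0.047, 0.014, 0, 0, 0.02]}}

```text
time: 1.9
tool_pos: [0.4807, 0.0469, 0.1557]
orientation: [-0.002, 0.697, 0.717, -0.006]
wrist_force: [1.1, -0.4, 0.1]
width: 1.0
```

```bash
python3 - <<'E'
from h import *
plan([.482,.063,.054],3.4,6,.6)
snap('side','side1.png')
im=cv2.imread('pics/side1.png')[130:280,200:420]; cv2.imwrite('pics/side1c.png',cv2.resize(im,None,fx=3.5,fy=3.5,interpolation=2))
E
```

```text
t 1.9 pos [0.4807 0.0469 0.1557] yaw 1.7 dyaw 1.7 q [-0.03  0.24 -0.31  1.03 -0.01  1.51] F [ 1.1 -0.4  0.1] w 1.0 dist mm 103 tilt [-0.6   0.31]
0.6,0.009,0.002,0.056,-0.001,0,-0.002
0.6,0.009,0.002,0.056,-0.001,0,-0.002
0.6,0.009,0.001,0.056,-0.001,0,-0.002
0.6,0.009,0.001,0.056,-0.001,0,-0.002
0.6,0.009,0.001,0.056,-0.001,0,-0.002
0.6,0.009,0.001,0.056,-0.001,0,-0.002
```

View pics/side1c.png

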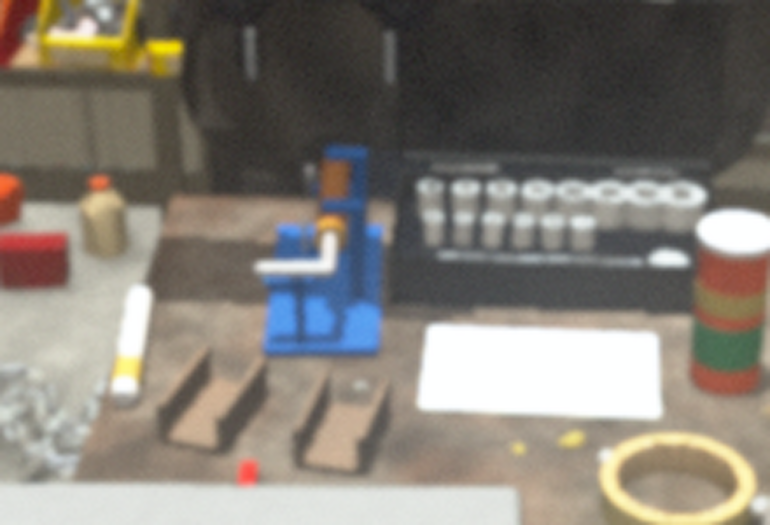

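{"op": "apply_moves", "data": {"targets": [0.7, 0.052, 0.006, 0, -0.003, 0.002, -0.01, 0.7, 0, 0, 0, 0, 0, 0, 0.7, 0, 0, 0.08, 0, 0, 0, 0.7, 0, 0, 0.08, 0, 0, 0, 0.7, 0, 0, 0.08, 0, 0, 0, 0.7, 0, 0, 0.07, 0, 0, 0, 0.7, 0, 0, 0.02, 0, 0, 0]}}

```text
time: 2.65
tool_pos: [0.484, 0.0625, 0.0537]
orientation: [0.002, 0.685, 0.729, 0.0]
wrist_force: [-0.3, -1.1, -0.6]
width: 0.696
```

```bash
python3 - <<'E'
from h import *
plan([.482,.063,.054],3.4,1,.6)
E
```

```text
t 2.65 pos [0.484  0.0625 0.0537] yaw 3.6 dyaw -0.2 q [-0.    0.34 -0.47  0.76 -0.    1.51] F [-0.3 -1.1 -0.6] w 0.696 dist mm 2 tilt [0.14 0.13]
0.6,0.002,-0.006,-0.001,0.001,0.001,0.001
```

{"op": "apply_moves", "data": {"targets": [0.7, 0, -0.006, 0, 0, 0, 0, 0.15, 0, 0, 0, 0, 0, 0, 0.15, 0, 0, 0, 0, 0, 0, 0.15, 0, 0, 0, 0, 0, 0, 0.15, 0, 0, 0, 0, 0, 0, 0.15, 0, 0, 0, 0, 0, 0], "grip_force": 80}}

```text
time: 3.25
tool_pos: [0.4829, 0.0638, 0.0568]
orientation: [0.003, 0.683, 0.73, 0.001]
wrist_force: [-1.4, -0.6, -1.7]
width: 0.227
```

```bash
python3 - <<'E'
from h import *
plan([.482-.0998*.65,.063-.0059*.65,.054],3.4,5,.15)
E
```

```text
t 3.25 pos [0.4829 0.0638 0.0568] yaw 3.8 dyaw -0.4 q [ 0.    0.33 -0.47  0.76 -0.    1.51] F [-1.4 -0.6 -1.7] w 0.227 dist mm 66 tilt [0.32 0.14]
0.15,-0,-0.044,0.002,0,0,0
0.15,-0,-0.044,0.002,0,0,0
0.15,-0,-0.044,0.002,0,0,0
0.15,-0,-0.044,0.002,0,0,0
0.15,-0,-0.044,0.002,0,0,0
```

{"op": "apply_moves", "data": {"targets": [0.4, 0, 0, 0, 0, 0, 0, 0.4, 0, 0, 0.02, 0, 0, 0, 0.4, 0, 0, 0, 0, 0, 0, 0.1, 0, 0, 0, 0, 0, 0, 0.1, 0, 0, 0, 0, 0, 0, 0.1, 0, 0, 0, 0, 0, 0, 0.1, 0, 0, 0, 0, 0, 0]}}

```text
time: 3.95
tool_pos: [0.4841, 0.0636, 0.0512]
orientation: [0.004, 0.684, 0.73, 0.002]
wrist_force: [-0.2, 0.3, 0.3]
width: 0.227
```

{"op": "apply_moves", "data": {"targets": [0.1, 0, -0.044, 0, 0, 0, 0, 0.1, 0, -0.044, 0, 0, 0, 0, 0.1, 0, -0.044, 0, 0, 0, 0, 0.1, 0, -0.044, 0, 0, 0, 0, 0.1, 0, -0.044, 0, 0, 0, 0, 0.1, 0, 0, 0, 0, 0, 0]}}

```text
time: 4.55
tool_pos: [0.4338, 0.0595, 0.0547]
orientation: [0.015, 0.684, 0.73, 0.013]
wrist_force: [-1.0, -0.7, -1.7]
width: 0.225
```

```bash
python3 - <<'E'
from h import *
plan([.482-.0998*.65,.063-.0059*.65,.052],3.4,1,.15)
snap('top','top2.png');snap('side','side2.png')
a=cv2.imread('pics/top2.png')[230:350,160:320]; b=cv2.imread('pics/side2.png')[130:250,200:360]
cv2.imwrite('pics/c2.png',cv2.resize(np.vstack([a,b]),None,fx=2.5,fy=2.5,interpolation=2))
E
```

```text
t 4.55 pos [0.4338 0.0595 0.0547] yaw 3.7 dyaw -0.3 q [-0.01  0.22 -0.64  0.67 -0.    1.5 ] F [-1.  -0.7 -1.7] w 0.225 dist mm 17 tilt [2.26 0.17]
0.15,0.002,-0.056,0.007,0.013,0.001,0.002
```

View pics/c2.png

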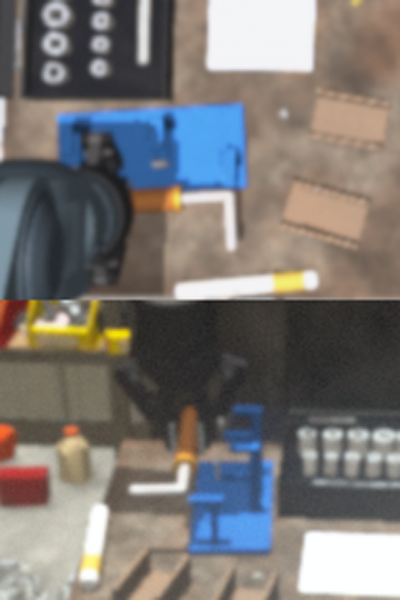

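{"op": "apply_moves", "data": {"targets": [0.1, 0, -0.05, 0, 0.006, 0, 0, 0.1, 0, -0.03, -0.03, 0.006, 0, 0, 0.1, 0, 0, -0.1, 0, 0, 0, 0.1, 0, 0, -0.1, 0, 0, 0, 0.1, 0, 0, -0.1, 0, 0, 0, 0.1, 0, 0, 0, 0, 0, 0]}}

```text
time: 5.25
tool_pos: [0.4015, 0.058, 0.1518]
orientation: [-0.006, 0.684, 0.73, -0.008]
wrist_force: [0.9, -0.1, -2.2]
width: 0.227
```

```bash
python3 - <<'E'
from h import *
plan([.55,-.246,.13],2.6,9,.1)
E
```

```text
t 5.25 pos [0.4015 0.058  0.1518] yaw 3.7 dyaw -1.1 q [-0.01  0.1  -0.49  1.   -0.    1.5 ] F [ 0.9 -0.1 -2.2] w 0.227 dist mm 339 tilt [-1.1   0.13]
0.1,-0.116,0.048,0.007,-0.001,0,0.001
0.1,-0.116,0.048,0.007,-0.001,0,0.001
0.1,-0.116,0.048,0.008,-0.001,0,0.001
0.1,-0.116,0.048,0.008,-0.001,0,0.001
0.1,-0.116,0.049,0.008,-0.001,0,0.001
0.1,-0.115,0.049,0.008,-0.001,0,0.001
0.1,-0.115,0.049,0.008,-0.001,0,0.001
0.1,-0.115,0.049,0.008,-0.001,0,0.001
0.1,-0.115,0.05,0.008,-0.001,0,0.001
```

{"op": "apply_moves", "data": {"targets": [0.1, -0.116, 0.048, 0, -0.001, 0, 0.001, 0.1, -0.116, 0.048, 0, -0.001, 0, 0.001, 0.1, -0.116, 0.048, 0, -0.001, 0, 0.001, 0.1, -0.116, 0.048, 0, -0.001, 0, 0.001, 0.1, -0.116, 0.049, 0, -0.001, 0, 0.001, 0.1, -0.115, 0.049, 0, -0.001, 0, 0.001, 0.1, -0.115, 0.049, 0, -0.001, 0, 0.001, 0.1, -0.115, 0.049, 0.01, -0.001, 0, 0.001, 0.1, -0.1, 0.05, 0.01, -0.001, 0, 0.001, 0.1, 0, 0, 0, 0, 0, 0]}}

```text
time: 6.25
tool_pos: [0.5415, -0.2484, 0.1262]
orientation: [-0.011, 0.693, 0.721, -0.003]
wrist_force: [1.3, -0.3, -1.6]
width: 0.223
```

```bash
python3 - <<'E'
from h import *
plan([.55,-.246,.072],2.6,3,.1)
snap('top','top3.png');snap('side','side3.png')
a=cv2.imread('pics/top3.png')[230:330,280:440]; b=cv2.imread('pics/side3.png')[180:280,210:370]
cv2.imwrite('pics/c3.png',cv2.resize(np.vstack([a,b]),None,fx=3,fy=3,interpolation=2))
E
```

```text
t 6.25 pos [ 0.5415 -0.2484  0.1262] yaw 2.3 dyaw 0.3 q [-0.54  0.49 -0.03  1.08 -0.    0.99] F [ 1.3 -0.3 -1.6] w 0.223 dist mm 55 tilt [-1.07 -0.65]
0.1,0.002,0.011,0.06,-0.002,-0.001,-0.001
0.1,0.002,0.01,0.06,-0.002,-0.001,-0.001
0.1,0.002,0.01,0.06,-0.002,-0.001,-0.001
```

View pics/c3.png

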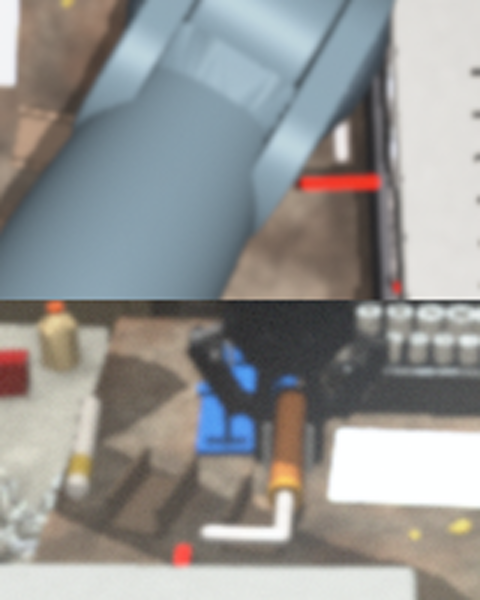

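```bash
python3 - <<'E'
from h import *
print(ray('top',280+342/3,230+161/3,.140),ray('top',280+342/3,230+130/3,.140), 'tab outer end',ray('top',280+300/3,230+183/3,.108))
# side: leg at known y -> z ; leg tip pixel
f,cx,cy,T,_=cam('side')
for u,v in[(210+205/3,180+(531-300)/3),(210+285/3,180+(533-300)/3)]:
    r=T[:3,:3]@np.array([(u-cx)/f,-(v-cy)/f,-1]);o=T[:3,3];print(o+r*(-.3485-o[1])/r[1])
E
```

```text
[ 0.49518018 -0.35190568  0.14      ] [ 0.51720159 -0.35190207  0.14      ] tab outer end [ 0.47937554 -0.32553824  0.108     ]
[ 0.49844311 -0.3485      0.14096709]
[ 0.54763602 -0.3485      0.14160649]
```

{"op": "apply_moves", "data": {"targets": [0.1, -0.008, 0.016, 0.06, -0.003, -0.002, -0.001, 0.1, 0, 0, 0.06, -0.003, -0.002, 0, 0.1, 0, 0, 0.06, 0, 0, 0, 0.1, 0, 0, 0, 0, 0, 0]}}

```text
time: 6.75
tool_pos: [0.5393, -0.2398, 0.0687]
orientation: [-0.005, 0.689, 0.725, -0.001]
wrist_force: [-1.0, 0.6, -1.0]
width: 0.228
```

```bash
python3 - <<'E'
from h import *
plan([.5015,-.2465,.0715],2.6,3,.1)
p,_=snap('top');q,_=snap('side')
f,cx,cy,T,_=cam('side')
cv2.imwrite('pics/c4.png',cv2.resize(np.vstack([p[240:310,340:440],q[215:285,230:330]]),None,fx=4,fy=4,interpolation=2)[...,::-1])
E
```

```text
t 6.75 pos [ 0.5393 -0.2398  0.0687] yaw 2.9 dyaw -0.3 q [-0.53  0.51 -0.15  0.93  0.    0.99] F [-1.   0.6 -1. ] w 0.228 dist mm 39 tilt [-0.48 -0.41]
0.1,-0.005,-0.042,-0.003,-0.001,-0.001,0.001
0.1,-0.005,-0.042,-0.003,-0.001,-0.001,0.001
0.1,-0.005,-0.042,-0.003,-0.001,-0.001,0.001
```

View pics/c4.png

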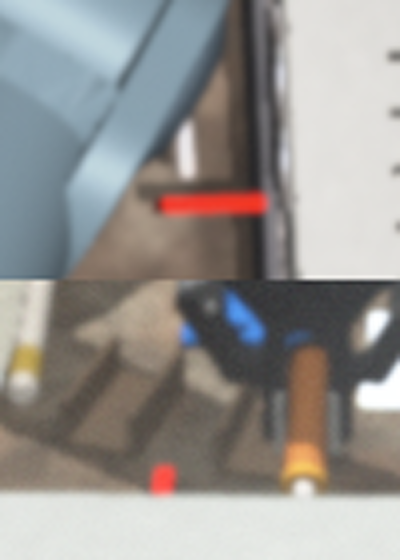

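{"op": "apply_moves", "data": {"targets": [0.1, 0.022, 0, -0.008, -0.002, -0.002, 0.001, 0.1, 0, 0, 0, 0, 0, 0]}}

```text
time: 7.05
tool_pos: [0.5418, -0.2337, 0.076]
orientation: [0.003, 0.69, 0.724, 0.001]
wrist_force: [0.0, 0.7, -1.1]
width: 0.228
```

```bash
python3 - <<'E'
from h import *
plan([.5015,-.2465,.0715],2.6,3,.1)
E
```

```text
t 7.05 pos [ 0.5418 -0.2337  0.076 ] yaw 2.7 dyaw -0.1 q [-0.51  0.49 -0.16  0.92 -0.    1.01] F [ 0.   0.7 -1.1] w 0.228 dist mm 43 tilt [0.25 0.17]
0.1,-0.012,-0.045,0.005,0,0,0
0.1,-0.012,-0.045,0.005,0,0,0
0.1,-0.012,-0.045,0.005,0,0,0
```

{"op": "apply_moves", "data": {"targets": [0.1, -0.042, 0, 0.013, 0, 0, 0, 0.1, -0.003, 0, 0, 0, 0, 0]}}

```text
time: 7.25
tool_pos: [0.5437, -0.2482, 0.074]
orientation: [0.004, 0.69, 0.724, 0.001]
wrist_force: [-0.0, 0.7, -1.6]
width: 0.227
```

```bash
python3 - <<'E'
from h import *
plan([.5015,-.2465,.0715],2.6,4,.1)
E
```

```text
t 7.25 pos [ 0.5437 -0.2482  0.074 ] yaw 2.8 dyaw -0.2 q [-0.53  0.5  -0.14  0.92 -0.    0.99] F [-0.   0.7 -1.6] w 0.227 dist mm 42 tilt [0.41 0.31]
0.1,0.003,-0.035,0.002,0.001,0,0
0.1,0.003,-0.035,0.002,0.001,0,0
0.1,0.003,-0.035,0.002,0.001,0,0
0.1,0.003,-0.035,0.002,0.001,0,0
```

{"op": "apply_moves", "data": {"targets": [0.1, 0, -0.035, 0.003, 0.001, 0, 0, 0.1, 0, -0.035, 0.003, 0.001, 0, 0, 0.1, 0.002, -0.035, 0.002, 0, 0, 0, 0.1, 0.003, -0.035, 0.002, 0, 0, 0, 0.1, 0, 0, 0, 0, 0, 0]}}

```text
time: 7.75
tool_pos: [0.4971, -0.2501, 0.0704]
orientation: [0.002, 0.69, 0.723, -0.002]
wrist_force: [0.4, 1.2, -1.6]
width: 0.228
```

```bash
python3 - <<'E'
from h import *
plan([.5015,-.2465,.0715],2.6,4,.1)
p,_=snap('top');q,_=snap('side')
cv2.imwrite('pics/c5.png',cv2.resize(np.vstack([p[240:310,340:440],q[215:285,230:330]]),None,fx=4,fy=4,interpolation=2)[...,::-1])
E
```

```text
t 7.75 pos [ 0.4971 -0.2501  0.0704] yaw 2.7 dyaw -0.1 q [-0.58  0.44 -0.26  0.87 -0.    0.95] F [ 0.4  1.2 -1.6] w 0.228 dist mm 6 tilt [-0.06  0.3 ]
0.1,0.003,0.004,-0.001,-0,0,0
0.1,0.003,0.004,-0.001,-0,0,0
0.1,0.003,0.004,-0.001,-0,0,0
0.1,0.003,0.004,-0.001,-0,0,0
```

View pics/c5.png

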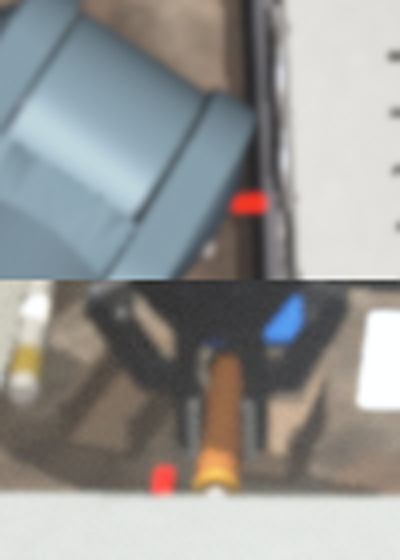

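{"op": "apply_moves", "data": {"targets": [0.1, 0.06, 0, 0, 0, 0, 0, 0.1, 0.08, 0, 0, 0, 0, 0, 0.1, 0.08, 0, 0, 0, 0, 0, 0.1, 0.08, 0, 0, 0, 0, 0, 0.1, 0.08, 0, 0, 0, 0, 0, 0.1, 0.05, 0, 0, 0, 0, 0]}}

```text
time: 8.45
tool_pos: [0.4943, -0.1247, 0.0702]
orientation: [0.009, 0.693, 0.721, -0.009]
wrist_force: [-0.5, -4.6, -1.9]
width: 0.225
```

```bash
python3 - <<'E'
from h import *
plan([.4971-.0068,-.2501+.152,.0705],2.6,1,.1)
E
```

```text
t 8.45 pos [ 0.4943 -0.1247  0.0702] yaw 2.3 dyaw 0.3 q [-0.36  0.35 -0.4   0.81 -0.02  1.17] F [-0.5 -4.6 -1.9] w 0.225 dist mm 27 tilt [0.   1.47]
0.1,0.089,-0.01,-0.003,0,0.008,-0.002
```

{"op": "apply_moves", "data": {"targets": [0.1, 0.045, -0.003, 0, 0, 0.004, -0.001, 0.1, 0.045, -0.002, 0, 0, 0.002, -0.001, 0.1, 0.04, -0.002, 0, 0, 0, 0]}}

```text
time: 8.75
tool_pos: [0.4916, -0.0954, 0.0714]
orientation: [0.013, 0.691, 0.722, -0.014]
wrist_force: [-5.8, -57.5, -5.7]
width: 0.228
```

```bash
python3 - <<'E'
from h import *
plan([.4971-.0068,-.2501+.152,.0705],2.6,1,.1)
E
```

```text
t 8.75 pos [ 0.4916 -0.0954  0.0714] yaw 2.5 dyaw 0.1 q [-0.3   0.34 -0.42  0.81 -0.04  1.23] F [ -5.8 -57.5  -5.7] w 0.228 dist mm 3 tilt [-0.13  2.19]
0.1,-0.009,-0.005,0.003,-0.001,0.012,-0
```

{"op": "apply_moves", "data": {"targets": [0.1, 0.03, -0.001, 0, 0, 0, 0, 0.1, 0.03, -0.001, 0, 0, 0, 0]}}

```text
time: 8.95
tool_pos: [0.4923, -0.0955, 0.0727]
orientation: [0.028, 0.694, 0.719, -0.03]
wrist_force: [-2.2, -22.5, -6.6]
width: 0.225
```

```bash
python3 - <<'E'
from h import *
plan([.4971-.0068,-.2501+.152,.0705],2.6,1,.1)
p,_=snap('top','top6.png')
for c in blobs(p,(0,150,100),(6,255,255),(300,270,412,310),10): print('tab',cv2.boundingRect(c),rect('top',c,.108))
E
```

```text
t 8.95 pos [ 0.4923 -0.0955  0.0727] yaw 2.0 dyaw 0.6 q [-0.27  0.33 -0.43  0.79 -0.08  1.27] F [ -2.2 -22.5  -6.6] w 0.225 dist mm 4 tilt [-0.23  4.66]
0.1,-0.008,-0.007,0.008,-0.001,0.026,-0.003
tab (317, 290, 25, 6) [ 474.9 -214.    52.4   10.9  -89.4]
```

{"op": "apply_moves", "data": {"targets": [0.1, -0.018, -0.003, 0.004, 0, 0.012, -0.002, 0.1, -0.018, -0.003, 0.002, 0, 0.012, -0.001, 0.1, 0, 0, 0, 0, 0, 0]}}

```text
time: 9.3
tool_pos: [0.4917, -0.1048, 0.0715]
orientation: [-0.001, 0.691, 0.722, -0.001]
wrist_force: [-0.1, 0.4, -1.8]
width: 0.235
```

```bash
python3 - <<'E'
from h import *
plan([.49,-.106,.0715],2.6,1,.1)
E
```

```text
t 9.3 pos [ 0.4917 -0.1048  0.0715] yaw 2.5 dyaw 0.1 q [-0.34  0.35 -0.4   0.82 -0.    1.19] F [-0.1  0.4 -1.8] w 0.235 dist mm 2 tilt [-0.11 -0.03]
0.1,-0.004,-0.006,-0,-0.001,-0,-0
```

{"op": "apply_moves", "data": {"targets": [0.1, -0.004, 0.04, 0, 0, 0, 0, 0.1, 0, 0.04, 0, 0, 0, 0, 0.1, 0, 0.04, 0, 0, 0, 0, 0.1, 0, 0.04, 0, 0, 0, 0, 0.1, 0, 0.05, 0, 0, 0, 0, 0.1, 0, 0, -0.06, 0, 0, 0, 0.1, 0, 0, -0.1, 0, 0, 0, 0.1, 0, 0, -0.05, 0, 0, 0]}}

```text
time: 10.1
tool_pos: [0.5568, -0.0929, 0.1315]
orientation: [-0.008, 0.69, 0.724, 0.001]
wrist_force: [0.5, -1.3, -1.3]
width: 0.229
```

```bash
python3 - <<'E'
from h import *
plan([.637,-.059,.15],92.6,12,.1,half=False)
p,_=snap('top','top7.png');q,_=snap('side','side7.png')
for c in blobs(p,(0,150,100),(6,255,255),(300,270,412,310),10): print('tab',cv2.boundingRect(c),rect('top',c,.108))
cv2.imwrite('pics/c7.png',cv2.resize(np.hstack([p[170:370,230:430],q[150:350,210:410]]),None,fx=2,fy=2,interpolation=2)[...,::-1])
E
```

```text
t 10.1 pos [ 0.5568 -0.0929  0.1315] yaw 2.8 dyaw 89.8 q [-0.28  0.41 -0.13  1.04  0.01  1.24] F [ 0.5 -1.3 -1.3] w 0.229 dist mm 89 tilt [ 0.19 -0.96]
0.1,0.008,0.023,-0.005,0,-0,-0.042
0.1,0.005,0.024,-0.005,0,-0,-0.042
0.1,0.002,0.024,-0.005,0,-0,-0.042
0.1,-0.001,0.024,-0.005,0,-0,-0.042
0.1,-0.004,0.024,-0.005,0,-0,-0.042
0.1,-0.007,0.023,-0.005,0,-0,-0.042
0.1,-0.01,0.022,-0.005,0,-0,-0.042
0.1,-0.013,0.02,-0.005,0,-0,-0.042
0.1,-0.015,0.019,-0.005,0,-0,-0.042
0.1,-0.018,0.016,-0.005,0,-0,-0.042
0.1,-0.02,0.014,-0.005,0,-0,-0.042
0.1,-0.021,0.011,-0.005,0,-0,-0.042
tab (317, 290, 25, 6) [ 474.9 -214.    52.4   10.9  -89.4]
```

View pics/c7.png

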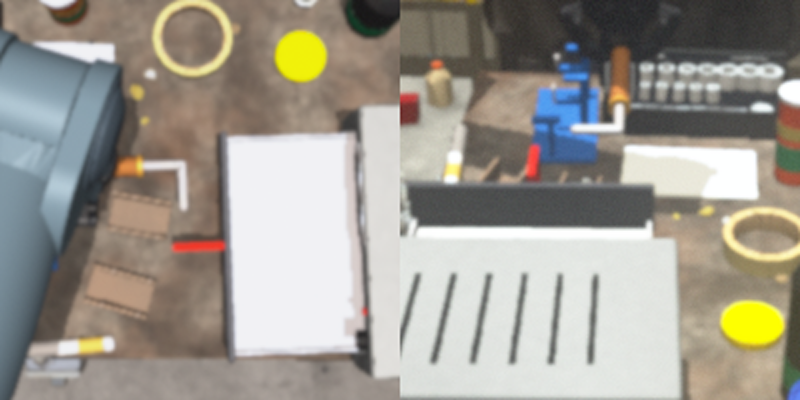

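```bash
python3 - <<'E'
from h import *
print('corner outer',ray('top',230+186/2,170+163/2,.146),'leg tip',ray('top',230+183/2,170+208/2,.146))
d=arm.snapshot('top')[1]; P=pts('top',d)
for u in(200,215,225,229,232): print(u,[P[v,u].round(3).tolist() for v in(200,240)])
plan([.6145,-.046,.13],90,12,.1,half=False)
E
```

```text
corner outer [ 0.56165011 -0.19960281  0.146     ] leg tip [ 0.51378754 -0.19701228  0.146     ]
200 [[0.69, 0.093, 0.022], [0.537, -0.049, 0.639]]
215 [[0.589, -0.062, 0.624], [0.538, -0.065, 0.632]]
225 [[0.589, -0.075, 0.623], [0.537, -0.078, 0.636]]
229 [[0.59, -0.079, 0.617], [0.537, -0.083, 0.637]]
232 [[0.59, -0.083, 0.618], [0.538, -0.087, 0.635]]
t 10.25 pos [ 0.5564 -0.0932  0.1303] yaw 2.8 dyaw 87.2 q [-0.28  0.41 -0.13  1.04  0.01  1.24] F [-0.4  0.5 -2.2] w 0.228 dist mm 75 tilt [ 0.14 -0.95]
0.1,0.012,0.017,0,0,-0,-0.04
0.1,0.01,0.018,0,0,-0,-0.04
0.1,0.008,0.019,0,0,-0,-0.04
0.1,0.005,0.02,0,0,-0,-0.04
0.1,0.003,0.021,0,0,-0,-0.04
0.1,0,0.021,0,0,-0,-0.04
0.1,-0.003,0.021,0,0,-0,-0.04
0.1,-0.005,0.02,0,0,-0,-0.04
0.1,-0.008,0.019,0,0,-0,-0.04
0.1,-0.01,0.018,0,0,-0,-0.04
0.1,-0.012,0.017,0,0,-0,-0.04
0.1,-0.014,0.015,0,0,-0,-0.04
```

{"op": "apply_moves", "data": {"targets": [0.1, 0.012, 0.017, 0, 0, 0, -0.04, 0.1, 0.01, 0.018, 0, 0, 0, -0.04, 0.1, 0.008, 0.019, 0, 0, 0, -0.04, 0.1, 0.005, 0.02, 0, 0, 0, -0.04, 0.1, 0.003, 0.021, 0, 0, 0, -0.04, 0.1, 0, 0.021, 0, 0, 0, -0.04, 0.1, -0.003, 0.021, 0, 0, 0, -0.04, 0.1, -0.005, 0.02, 0, 0, 0, -0.04, 0.1, -0.008, 0.019, 0, 0, 0, -0.04, 0.1, -0.01, 0.018, 0, 0, 0, -0.04]}}

```text
time: 11.25
tool_pos: [0.5964, -0.0443, 0.1128]
orientation: [-0.018, 0.106, 0.994, 0.009]
wrist_force: [0.1, -0.8, -1.3]
width: 0.228
```

```bash
python3 - <<'E'
from h import *
plan([.6145,-.046,.10],90,4,.1,half=False)
E
```

```text
t 11.25 pos [ 0.5964 -0.0443  0.1128] yaw 77.8 dyaw 12.2 q [-0.19  0.51 -0.02  1.07  0.01  0.03] F [ 0.1 -0.8 -1.3] w 0.228 dist mm 22 tilt [ 1.   -2.05]
0.1,-0.015,0.002,0.01,0.001,-0.003,-0.017
0.1,-0.015,0.001,0.01,0.001,-0.003,-0.017
0.1,-0.015,0,0.01,0.001,-0.003,-0.017
0.1,-0.015,-0.001,0.011,0.001,-0.003,-0.017
```

{"op": "apply_moves", "data": {"targets": [0.1, -0.015, 0.002, 0, 0.001, -0.003, -0.017, 0.1, -0.015, 0.001, 0, 0.001, -0.003, -0.017, 0.1, -0.015, 0, 0, 0.001, -0.003, -0.017, 0.1, -0.015, 0, 0, 0.001, -0.003, -0.017, 0.1, 0, 0, 0, 0, 0, 0]}}

```text
time: 11.75
tool_pos: [0.6104, -0.0412, 0.1025]
orientation: [-0.005, -0.007, 1.0, 0.004]
wrist_force: [0.1, 0.3, -0.8]
width: 0.226
```

```bash
python3 - <<'E'
from h import *
plan([.6145,-.046,.03],90,4,.1,half=False)
p,_=snap('top','top8.png');q,_=snap('side','side8.png')
cv2.imwrite('pics/c8.png',cv2.resize(np.hstack([p[170:290,220:340],q[170:290,270:410]]),None,fx=3,fy=3,interpolation=2)[...,::-1])
E
```

```text
t 11.75 pos [ 0.6104 -0.0412  0.1025] yaw 90.8 dyaw -0.8 q [-0.17  0.52 -0.03  1.03  0.01 -0.19] F [ 0.1  0.3 -0.8] w 0.226 dist mm 73 tilt [ 0.5  -0.55]
0.1,-0.004,-0.005,0.06,0.001,-0.001,0.001
0.1,-0.004,-0.004,0.06,0.001,-0.001,0.001
0.1,-0.004,-0.004,0.06,0.001,-0.001,0.001
0.1,-0.004,-0.004,0.06,0.001,-0.001,0.001
```

View pics/c8.png

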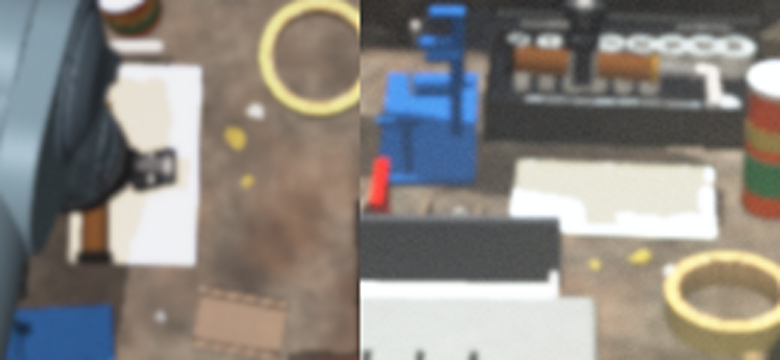

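{"op": "apply_moves", "data": {"targets": [0.1, -0.006, -0.008, 0.06, 0.001, -0.001, 0.001, 0.1, -0.004, -0.006, 0.06, 0.001, -0.001, 0.001, 0.1, -0.004, -0.004, 0.06, 0.001, -0.001, 0.001, 0.1, 0, 0, 0.06, 0, 0, 0.001, 0.1, 0, 0, 0.04, 0, 0, 0]}}

```text
time: 12.35
tool_pos: [0.6143, -0.0461, 0.0163]
orientation: [0.0, 0.003, 1.0, -0.0]
wrist_force: [-1.0, -0.1, -1.3]
width: 0.229
```

```bash
python3 - <<'E'
from h import *
plan([.6145,-.046,.0085],90,1,.1,half=False)
E
```

```text
t 12.35 pos [ 0.6143 -0.0461  0.0163] yaw 89.7 dyaw 0.3 q [-0.18  0.6  -0.14  0.83 -0.   -0.17] F [-1.  -0.1 -1.3] w 0.229 dist mm 8 tilt [-0.04  0.04]
0.1,-0.001,0,0.026,-0,0,-0.002
```

{"op": "apply_moves", "data": {"targets": [0.1, 0, 0, 0.018, 0, 0, 0, 0.1, 0, 0, 0, 0, 0, 0]}}

```text
time: 12.55
tool_pos: [0.6121, -0.0457, 0.0084]
orientation: [-0.002, 0.003, 1.0, 0.0]
wrist_force: [-0.1, -0.6, -1.1]
width: 0.23
```

```bash
python3 - <<'E'
from h import *
plan([.6145,-.046,.0085],90,1,.1,half=False)
E
```

```text
t 12.55 pos [ 0.6121 -0.0457  0.0084] yaw 89.6 dyaw 0.4 q [-0.18  0.61 -0.15  0.82 -0.   -0.17] F [-0.1 -0.6 -1.1] w 0.23 dist mm 2 tilt [ 0.01 -0.23]
0.1,-0.008,-0.001,-0,0,-0.001,-0.002
```

{"op": "apply_moves", "data": {"targets": [0.3, 0, 0, 0, 0, 0, 0, 0.45, 0, 0, 0, 0, 0, 0, 0.5, 0, 0, 0, 0, 0, 0, 0.5, 0, 0, -0.05, 0, 0, 0, 0.5, 0, 0, -0.1, 0, 0, 0, 0.6, 0, 0, -0.15, 0, 0, 0, 0.8, 0, 0, -0.15, 0, 0, 0, 0.8, 0, 0, -0.15, 0, 0, 0]}}

```text
time: 13.35
tool_pos: [0.6106, -0.0454, 0.1928]
orientation: [-0.004, 0.004, 1.0, 0.001]
wrist_force: [0.4, -0.4, 0.2]
width: 0.802
```

```bash
python3 - <<'E'
from h import *
plan([.45,.08,.19],90,5,.8,half=False)
E
```

```text
t 13.35 pos [ 0.6106 -0.0454  0.1928] yaw 89.6 dyaw 0.4 q [-0.18  0.47  0.13  1.23 -0.   -0.17] F [ 0.4 -0.4  0.2] w 0.802 dist mm 204 tilt [ 0.07 -0.5 ]
0.8,0.108,0.083,0.003,0,-0.001,-0
0.8,0.108,0.083,0.003,0,-0.001,-0
0.8,0.107,0.083,0.002,0,-0.001,-0
0.8,0.107,0.083,0.002,0,-0.001,-0
0.8,0.107,0.083,0.002,0,-0.001,-0
```

{"op": "apply_moves", "data": {"targets": [0.8, 0.13, 0.08, 0, 0, 0, 0, 0.8, 0.13, 0.09, 0, 0, 0, 0, 0.8, 0.13, 0.1, 0, 0, 0, 0, 0.8, 0.12, 0.1, 0, 0, 0, 0, 0.8, 0.11, 0.1, 0, 0, 0, 0, 0.8, 0.1, 0.1, 0, 0, 0, 0]}}

```text
time: 13.95
tool_pos: [0.4086, 0.1274, 0.2076]
orientation: [0.019, 0.008, 1.0, -0.001]
wrist_force: [0.6, 0.6, 0.2]
width: 0.804
```

```bash
python3 - <<'E'
from h import *
plan([.45,.08,.19],90,1,.8,half=False)
p,d=snap('top','top9.png');q,_=snap('side','side9.png')
cv2.imwrite('pics/c9.png',cv2.resize(np.hstack([p[180:345,225:345],q[170:335,230:400]]),None,fx=2.7,fy=2.7,interpolation=2)[...,::-1])
E
```

```text
t 13.95 pos [0.4086 0.1274 0.2076] yaw 89.0 dyaw 1.0 q [ 0.16  0.06 -0.39  1.09 -0.01  0.18] F [0.6 0.6 0.2] w 0.804 dist mm 65 tilt [-0.13  2.17]
0.8,-0.138,-0.156,0.064,-0.001,0.012,-0.005
```

View pics/c9.png

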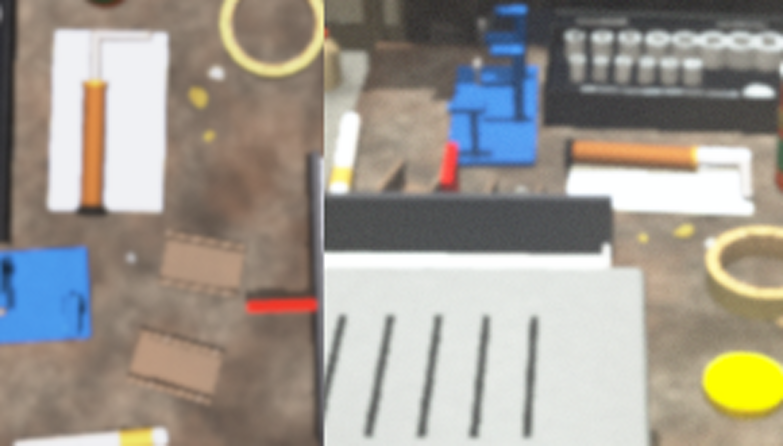

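```bash
python3 - <<'E'
from h import *
p=cv2.cvtColor(cv2.imread('pics/top9.png'),cv2.COLOR_BGR2RGB)
k=2.7
A=np.array([(170,231),(244,241),(240,296),(161,280)])/k+[225,180]
B=np.array([(145,325),(224,349),(211,403),(130,378)])/k+[225,180]
for n,C in(('A',A),('B',B)):
    X=np.array([ray('top',u,v,.03)[:2] for u,v in C])*1000; print(n,X.mean(0).round(1),cv2.minAreaRect(X.astype(np.float32)))
for lo in(62,66):
  for c in blobs(p,(8,lo,165),(20,110,255),(268,258,325,335),150): print(lo,cv2.boundingRect(c),rect('top',c,.005))
E
```

```text
A [ 510.1 -148.2] ((510.0767517089844, -149.49667358398438), (69.45939636230469, 47.25655746459961), 80.64517974853516)
B [ 422.7 -127.2] ((422.5064392089844, -127.52235412597656), (73.75919342041016, 47.087074279785156), 73.81592559814453)
62 (272, 303, 34, 22) [ 418.9 -122.5   73.3   45.6   75.1]
62 (285, 268, 30, 21) [ 509.4 -145.4   67.9   43.5   82.9]
66 (272, 303, 34, 22) [ 418.9 -122.5   73.3   45.6   75.1]
66 (285, 268, 30, 21) [ 509.6 -145.4   67.8   42.3   80.8]
```

```bash
python3 - <<'E'
from h import *
plan([.512,-.133,.14],-8.5,15,.75,half=False)
E
```

```text
t 14.05 pos [0.4061 0.129  0.2073] yaw 89.4 dyaw -97.9 q [ 0.16  0.06 -0.39  1.09 -0.01  0.17] F [0.6 0.6 0.2] w 0.803 dist mm 291 tilt [1.64 1.55]
0.75,-0.024,-0.058,0.016,0.001,0.001,0.036
0.75,-0.03,-0.055,0.016,0.001,0.001,0.036
0.75,-0.036,-0.051,0.016,0.001,0.001,0.036
0.75,-0.042,-0.047,0.016,0.001,0.001,0.036
0.75,-0.047,-0.042,0.016,0.001,0.001,0.036
0.75,-0.051,-0.036,0.016,0.001,0.001,0.036
0.75,-0.055,-0.03,0.016,0.001,0.001,0.036
0.75,-0.058,-0.023,0.016,0.001,0.001,0.036
0.75,-0.06,-0.017,0.016,0.001,0.001,0.036
0.75,-0.062,-0.01,0.016,0.001,0.001,0.036
0.75,-0.063,-0.002,0.016,0.001,0.001,0.036
0.75,-0.062,0.005,0.016,0.001,0.001,0.036
0.75,-0.062,0.012,0.015,0.001,0.001,0.036
0.75,-0.06,0.019,0.015,0.001,0.001,0.036
0.75,-0.057,0.026,0.015,0.001,0.001,0.036
```

{"op": "apply_moves", "data": {"targets": [0.75, -0.024, -0.058, 0.01, 0.001, 0.001, 0.036, 0.75, -0.03, -0.055, 0.01, 0.001, 0.001, 0.036, 0.75, -0.036, -0.051, 0.01, 0.001, 0.001, 0.036, 0.75, -0.042, -0.047, 0.01, 0.001, 0.001, 0.036, 0.75, -0.047, -0.042, 0.01, 0.001, 0.001, 0.036, 0.75, -0.051, -0.036, 0.01, 0.001, 0.001, 0.036, 0.75, -0.055, -0.03, 0.01, 0.001, 0.001, 0.036, 0.75, -0.058, -0.023, 0.01, 0.001, 0.001, 0.036, 0.75, -0.06, -0.017, 0.01, 0.001, 0.001, 0.036, 0.75, -0.062, -0.01, 0.01, 0.001, 0.001, 0.036]}}

```text
time: 15.05
tool_pos: [0.4843, -0.0557, 0.1894]
orientation: [0.01, 0.558, 0.83, -0.001]
wrist_force: [0.2, 0.3, 0.3]
width: 0.752
```

```bash
python3 - <<'E'
from h import *
plan([.512,-.133,.12],-8.5,6,.75,half=False)
E
```

```text
t 15.05 pos [ 0.4843 -0.0557  0.1894] yaw 22.2 dyaw -30.7 q [-0.24  0.2  -0.27  1.08 -0.01  0.94] F [0.2 0.3 0.3] w 0.752 dist mm 108 tilt [0.79 0.85]
0.75,-0.045,-0.002,0.039,0.001,0.001,0.028
0.75,-0.045,0.002,0.039,0.001,0.001,0.028
0.75,-0.045,0.006,0.039,0.001,0.001,0.028
0.75,-0.044,0.01,0.039,0.001,0.001,0.028
0.75,-0.043,0.014,0.039,0.001,0.001,0.028
0.75,-0.042,0.018,0.039,0.001,0.001,0.028
```

{"op": "apply_moves", "data": {"targets": [0.75, -0.045, -0.002, 0.03, 0.001, 0.001, 0.028, 0.75, -0.045, 0.002, 0.03, 0.001, 0.001, 0.028, 0.75, -0.045, 0.006, 0.03, 0.001, 0.001, 0.028, 0.75, -0.044, 0.01, 0.03, 0.001, 0.001, 0.028, 0.75, -0.043, 0.014, 0.03, 0.001, 0.001, 0.028, 0.75, -0.042, 0.018, 0.03, 0.001, 0.001, 0.028, 0.75, 0, 0, 0, 0, 0, 0]}}

```text
time: 15.75
tool_pos: [0.5201, -0.1459, 0.1397]
orientation: [0.004, 0.765, 0.644, 0.002]
wrist_force: [-0.6, -0.6, -0.4]
width: 0.749
```

```bash
python3 - <<'E'
from h import *
plan([.512,-.133,.006],-8.5,5,.75,half=False)
p,d=snap('top','top10.png');q,_=snap('side','side10.png')
cv2.imwrite('pics/c10.png',cv2.resize(np.hstack([p[220:340,240:400],q[170:290,230:390]]),None,fx=2.5,fy=2.5,interpolation=2)[...,::-1])
E
```

```text
t 15.75 pos [ 0.5201 -0.1459  0.1397] yaw -9.8 dyaw 1.3 q [-0.39  0.34 -0.21  1.01  0.    1.35] F [-0.6 -0.6 -0.4] w 0.749 dist mm 135 tilt [0.49 0.1 ]
0.75,0.008,-0.008,0.089,0.001,0,-0.001
0.75,0.008,-0.007,0.089,0.001,0,-0.001
0.75,0.008,-0.007,0.089,0.001,0,-0.001
0.75,0.008,-0.007,0.089,0.001,0,-0.001
0.75,0.008,-0.007,0.089,0.001,0,-0.001
```

View pics/c10.png

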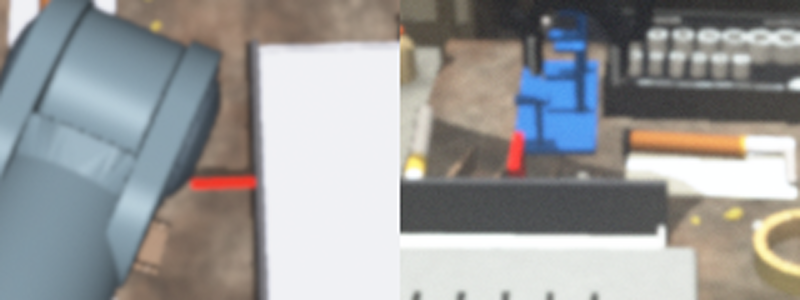

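{"op": "apply_moves", "data": {"targets": [0.75, 0.04, -0.037, 0, 0.002, 0, -0.004, 0.75, 0, 0, 0.05, 0.001, 0, -0.002, 0.75, 0, 0, 0.1, 0, 0, 0, 0.75, 0, 0, 0.1, 0, 0, 0]}}

```text
time: 16.25
tool_pos: [0.514, -0.1273, 0.0716]
orientation: [0.005, 0.754, 0.657, 0.003]
wrist_force: [-0.5, -0.5, -0.3]
width: 0.748
```

```bash
python3 - <<'E'
from h import *
plan([.512,-.133,.006],-8.5,3,.75,half=False)
E
```

```text
t 16.25 pos [ 0.514  -0.1273  0.0716] yaw -7.9 dyaw -0.6 q [-0.36  0.38 -0.35  0.83  0.    1.35] F [-0.5 -0.5 -0.3] w 0.748 dist mm 66 tilt [0.67 0.13]
0.75,-0.006,-0.002,0.073,0.001,0,0.001
0.75,-0.006,-0.002,0.073,0.001,0,0.001
0.75,-0.007,-0.002,0.073,0.001,0,0.001
```

{"op": "apply_moves", "data": {"targets": [0.75, -0.005, -0.003, 0.06, 0.001, 0, 0.001, 0.75, -0.005, -0.002, 0.06, 0.001, 0, 0.001, 0.75, -0.005, 0, 0.06, 0, 0, 0, 0.75, 0, 0, 0.02, 0, 0, 0]}}

```text
time: 16.65
tool_pos: [0.5077, -0.124, 0.0097]
orientation: [0.0, 0.752, 0.659, 0.0]
wrist_force: [-0.2, 0.0, 0.0]
width: 0.753
```

```bash
python3 - <<'E'
from h import *
plan([.512,-.133,.006],-8.5,1,.75,half=False)
E
```

```text
t 16.65 pos [ 0.5077 -0.124   0.0097] yaw -7.5 dyaw -1.0 q [-0.36  0.45 -0.43  0.69  0.    1.34] F [-0.2  0.   0. ] w 0.753 dist mm 11 tilt [ 0.06 -0.01]
0.75,-0.028,0.018,0.012,0,-0,0.005
```

{"op": "apply_moves", "data": {"targets": [0.75, -0.028, 0.014, 0.005, 0, 0, 0.003, 0.75, 0, 0, 0, 0, 0, 0, 0.35, 0, 0, 0, 0, 0, 0, 0.35, 0, 0, 0, 0, 0, 0, 0.35, 0, 0, 0, 0, 0, 0, 0.35, 0, 0, 0, 0, 0, 0, 0.35, 0, 0, 0, 0, 0, 0], "grip_force": 80}}

```text
time: 17.35
tool_pos: [0.5126, -0.1321, 0.0125]
orientation: [0.002, 0.754, 0.657, 0.002]
wrist_force: [1.0, 0.3, -0.9]
width: 0.52
```

{"op": "apply_moves", "data": {"targets": [0.35, 0, 0, -0.04, 0, 0, 0, 0.35, 0, 0, -0.1, 0, 0, 0, 0.35, 0, 0, -0.12, 0, 0, 0, 0.35, 0, 0, -0.12, 0, 0, 0, 0.35, 0, 0, -0.12, 0, 0, 0, 0.35, 0, 0, -0.1, 0, 0, 0, 0.35, 0, 0, 0, 0, 0, 0]}}

```text
time: 18.05
tool_pos: [0.5091, -0.131, 0.2022]
orientation: [0.0, 0.754, 0.657, 0.001]
wrist_force: [0.6, 0.5, -0.8]
width: 0.521
```

```bash
python3 - <<'E'
from h import *
plan([.529,-.299,.19],2.6,7,.35,half=False)
E
```

```text
t 18.05 pos [ 0.5091 -0.131   0.2022] yaw -7.9 dyaw 10.5 q [-0.37  0.29 -0.12  1.16  0.    1.34] F [ 0.6  0.5 -0.8] w 0.521 dist mm 170 tilt [ 0.12 -0.03]
0.35,-0.078,0.02,0.006,0,-0,-0.008
0.35,-0.078,0.018,0.006,0,-0,-0.008
0.35,-0.079,0.016,0.006,0,-0,-0.008
0.35,-0.079,0.014,0.006,0,-0,-0.008
0.35,-0.08,0.012,0.006,0,-0,-0.008
0.35,-0.08,0.01,0.006,0,-0,-0.008
0.35,-0.08,0.008,0.006,0,-0,-0.008
```

{"op": "apply_moves", "data": {"targets": [0.35, -0.078, 0.02, 0, 0, 0, -0.008, 0.35, -0.078, 0.018, 0, 0, 0, -0.008, 0.35, -0.079, 0.016, 0, 0, 0, -0.008, 0.35, -0.079, 0.014, 0, 0, 0, -0.008, 0.35, -0.08, 0.012, 0, 0, 0, -0.008, 0.35, -0.08, 0.01, 0, 0, 0, -0.008, 0.35, -0.078, 0.008, 0, 0, 0, -0.008, 0.35, 0, 0, 0, 0, 0, 0]}}

```text
time: 18.85
tool_pos: [0.5262, -0.3016, 0.1988]
orientation: [-0.003, 0.69, 0.724, 0.001]
wrist_force: [0.1, 0.1, -1.5]
width: 0.515
```

```bash
python3 - <<'E'
from h import *
plan([.529,-.297,.1],2.6,3,.35,half=False)
p,d=snap('top','top11.png');q,d2=snap('side','side11.png')
P=pts('side',d2); 
cv2.imwrite('pics/c11.png',cv2.resize(np.hstack([p[220:370,240:420],q[150:300,190:370]]),None,fx=2.2,fy=2.2,interpolation=2)[...,::-1])
E
```

```text
t 18.85 pos [ 0.5262 -0.3016  0.1988] yaw 2.8 dyaw -0.2 q [-0.63  0.46  0.12  1.24  0.    0.9 ] F [ 0.1  0.1 -1.5] w 0.515 dist mm 99 tilt [-0.16 -0.27]
0.35,0.004,0.004,0.11,-0,-0.001,0
0.35,0.005,0.004,0.11,-0,-0.001,0
0.35,0.005,0.003,0.11,-0,-0.001,0
```

View pics/c11.png

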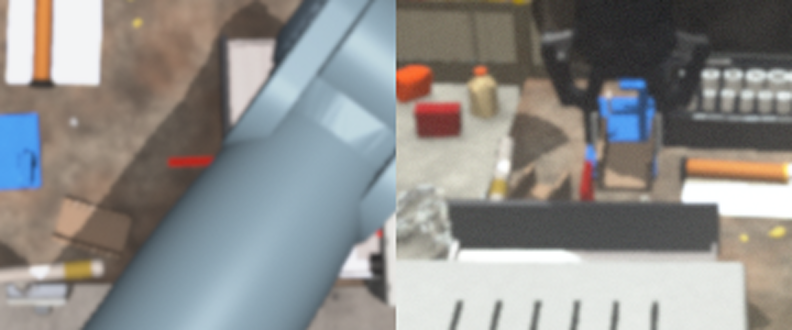

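{"op": "apply_moves", "data": {"targets": [0.35, 0.006, 0.005, 0.1, 0, 0, 0, 0.35, 0.005, 0.004, 0.1, 0, 0, 0, 0.35, 0.004, 0, 0.1, 0, 0, 0, 0.35, 0, 0, 0.08, 0, 0, 0, 0.35, 0, 0, 0, 0, 0, 0]}}

```text
time: 19.45
tool_pos: [0.5275, -0.2874, 0.0821]
orientation: [-0.004, 0.688, 0.726, 0.002]
wrist_force: [-0.7, -0.1, -2.2]
width: 0.519
```

```bash
python3 - <<'E'
from h import *
plan([.529,-.297,.0655],2.6,1,.35,half=False)
E
```

```text
t 19.45 pos [ 0.5275 -0.2874  0.0821] yaw 3.1 dyaw -0.5 q [-0.61  0.52 -0.1   0.96  0.01  0.91] F [-0.7 -0.1 -2.2] w 0.519 dist mm 19 tilt [-0.17 -0.51]
0.35,-0.033,0.003,0.055,-0.001,-0.003,0.003
```

{"op": "apply_moves", "data": {"targets": [0.35, -0.033, 0.003, 0.015, -0.001, -0.003, 0.002, 0.35, 0, 0, 0.025, 0, 0, 0, 0.35, 0, 0, 0.008, 0, 0, 0, 0.35, 0, 0, 0, 0, 0, 0]}}

```text
time: 19.85
tool_pos: [0.5307, -0.2975, 0.0702]
orientation: [0.003, 0.69, 0.724, 0.0]
wrist_force: [0.0, -0.1, -1.1]
width: 0.522
```

```bash
python3 - <<'E'
from h import *
plan([.529,-.297,.0655],2.6,1,.35,half=False)
E
```

```text
t 19.85 pos [ 0.5307 -0.2975  0.0702] yaw 2.8 dyaw -0.2 q [-0.61  0.53 -0.11  0.93 -0.    0.91] F [ 0.  -0.1 -1.1] w 0.522 dist mm 5 tilt [0.22 0.2 ]
0.35,0.002,-0.006,0.016,0.001,0.001,0.001
```

Lower 4 mm and check for contact before release.

{"op": "apply_moves", "data": {"targets": [0.35, 0, -0.003, 0.012, 0, 0, 0, 0.35, 0, 0, 0.003, 0, 0, 0]}}

```text
time: 20.05
tool_pos: [0.5308, -0.2984, 0.0669]
orientation: [0.004, 0.69, 0.724, 0.0]
wrist_force: [-0.2, 0.0, -2.2]
width: 0.515
```

```bash
python3 - <<'E'
from h import *
plan([.529,-.297,.0655],2.6,1,.35,half=False)
E
```

```text
t 20.05 pos [ 0.5308 -0.2984  0.0669] yaw 2.8 dyaw -0.2 q [-0.62  0.53 -0.12  0.92 -0.    0.91] F [-0.2  0.  -2.2] w 0.515 dist mm 3 tilt [0.34 0.3 ]
0.35,0.005,-0.006,0.005,0.002,0.002,0.001
```

{"op": "apply_moves", "data": {"targets": [0.35, 0, 0, 0.003, 0, 0, 0, 0.58, 0, 0, 0, 0, 0, 0, 0.68, 0, 0, 0, 0, 0, 0, 0.68, 0, 0, 0, 0, 0, 0, 0.68, 0, 0, -0.03, 0, 0, 0, 0.68, 0, 0, -0.1, 0, 0, 0, 0.68, 0, 0, -0.12, 0, 0, 0, 0.68, 0, 0, -0.12, 0, 0, 0, 0.68, 0, 0, -0.12, 0, 0, 0]}}

```text
time: 20.95
tool_pos: [0.5268, -0.2956, 0.2154]
orientation: [-0.001, 0.69, 0.724, -0.0]
wrist_force: [0.5, -0.4, -0.2]
width: 0.681
```

```bash
python3 - <<'E'
from h import *
plan([.45,.05,.21],-10,9,.75,half=False)
E
```

```text
t 20.95 pos [ 0.5268 -0.2956  0.2154] yaw 2.8 dyaw -12.8 q [-0.62  0.44  0.14  1.27 -0.    0.91] F [ 0.5 -0.4 -0.2] w 0.681 dist mm 354 tilt [-0.07 -0.02]
0.75,0.129,-0.022,0.002,-0,-0,0.008
0.75,0.129,-0.025,0.002,-0,-0,0.008
0.75,0.128,-0.029,0.002,-0,-0,0.008
0.75,0.127,-0.032,0.002,-0,-0,0.008
0.75,0.126,-0.035,0.002,-0,-0,0.008
0.75,0.125,-0.038,0.002,-0,-0,0.008
0.75,0.125,-0.041,0.002,-0,-0,0.008
0.75,0.123,-0.044,0.002,-0,-0,0.008
0.75,0.122,-0.047,0.002,-0,-0,0.008
```

{"op": "apply_moves", "data": {"targets": [0.75, 0.129, -0.022, 0, 0, 0, 0.008, 0.75, 0.129, -0.025, 0, 0, 0, 0.008, 0.75, 0.128, -0.029, 0, 0, 0, 0.008, 0.75, 0.127, -0.032, 0, 0, 0, 0.008, 0.75, 0.126, -0.035, 0, 0, 0, 0.008, 0.75, 0.125, -0.038, 0, 0, 0, 0.008, 0.75, 0.125, -0.041, 0, 0, 0, 0.008, 0.75, 0.123, -0.044, 0, 0, 0, 0.008, 0.75, 0.122, -0.047, 0, 0, 0, 0.008]}}

```text
time: 21.85
tool_pos: [0.4586, 0.0533, 0.2283]
orientation: [0.014, 0.773, 0.634, 0.007]
wrist_force: [0.3, -0.0, -0.5]
width: 0.748
```

```bash
python3 - <<'E'
from h import *
plan([.45,.05,.21],-10,1,.75,half=False)
p,d=snap('top','top12.png')
for lo in(60,66):
  for c in blobs(p,(8,lo,150),(20,110,255),(262,258,330,340),150): print(lo,cv2.boundingRect(c),rect('top',c,.005),rect('top',c,.03))
cv2.imwrite('pics/c12.png',cv2.resize(p[210:365,240:430],None,fx=4,fy=3.8,interpolation=2)[...,::-1])
E
```

```text
t 21.85 pos [0.4586 0.0533 0.2283] yaw -11.3 dyaw 1.3 q [-0.01  0.13 -0.26  1.16 -0.01  1.75] F [ 0.3 -0.  -0.5] w 0.748 dist mm 20 tilt [1.74 0.47]
0.75,-0.016,-0.028,0.06,0.01,0.003,-0.007
60 (262, 310, 37, 30) [ 396.3 -101.3   79.    55.    74.8] [ 397.8 -103.1   77.4   53.9   74.8]
66 (263, 310, 36, 29) [ 399.1 -103.2   76.8   48.6   74.8] [ 400.6 -105.    75.3   47.7   74.8]
```

View pics/c12.png

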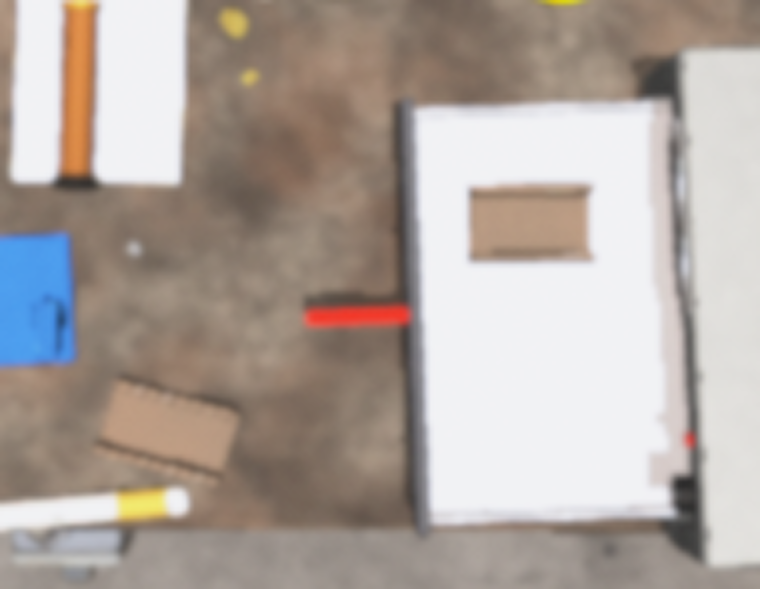

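```bash
python3 - <<'E'
from h import *
C=np.array([(118,377),(240,407),(216,480),(97,445)])/[4,3.8]+[240,210]
X=np.array([ray('top',u,v,.03)[:2] for u,v in C])*1000; print(X.round(1),X.mean(0).round(1),cv2.minAreaRect(X.astype(np.float32)))
print('marker end',ray('top',240+188/4,210+500/3.8,.008),ray('top',240+118/4,210+490/3.8,.015),ray('top',240+180/4,210+486/3.8,.015))
E
```

```text
[[ 434.8  -77.8]
 [ 417.4 -148.7]
 [ 373.3 -135.5]
 [ 393.7  -66.6]] [ 404.8 -107.1] ((405.6631774902344, -107.18571472167969), (72.8982925415039, 45.99777603149414), 73.54039764404297)
marker end [ 0.35917371 -0.1183114   0.008     ] [ 0.36549516 -0.07787034  0.015     ] [ 0.36825371 -0.11391413  0.015     ]
```

```bash
python3 - <<'E'
from h import *
plan([.4227,-.1117,.09],-16,5,.27,half=False)
E
```

```text
t 21.9 pos [0.4568 0.0585 0.2283] yaw -11.0 dyaw -5.0 q [-0.    0.12 -0.26  1.16 -0.01  1.76] F [-2.8  3.8 -0.8] w 0.749 dist mm 222 tilt [1.61 0.11]
0.27,-0.115,-0.003,0.092,0.002,0,0.006
0.27,-0.116,-0.001,0.092,0.002,0,0.006
0.27,-0.116,0.002,0.092,0.002,0,0.006
0.27,-0.116,0.004,0.092,0.002,0,0.006
0.27,-0.115,0.007,0.092,0.002,0,0.006
```

{"op": "apply_moves", "data": {"targets": [0.27, -0.115, -0.003, 0, 0.002, 0, 0.006, 0.27, -0.116, -0.001, 0, 0.002, 0, 0.006, 0.27, -0.116, 0.002, 0.02, 0.002, 0, 0.006, 0.27, -0.116, 0.004, 0.05, 0.002, 0, 0.006, 0.27, -0.115, 0.007, 0.1, 0.002, 0, 0.006, 0.27, 0, 0, 0.12, 0, 0, 0, 0.27, 0, 0, 0.05, 0, 0, 0]}}

```text
time: 22.6
tool_pos: [0.4259, -0.1167, 0.1335]
orientation: [0.007, 0.798, 0.602, 0.004]
wrist_force: [-1.4, 0.1, 0.8]
width: 0.269
```

```bash
python3 - <<'E'
from h import *
plan([.4227,-.1117,.014],-16,3,.27,half=False)
E
```

```text
t 22.6 pos [ 0.4259 -0.1167  0.1335] yaw -15.9 dyaw -0.1 q [-0.41  0.16 -0.48  0.92 -0.    1.44] F [-1.4  0.1  0.8] w 0.269 dist mm 120 tilt [0.89 0.16]
0.27,0.005,-0.007,0.133,0.002,0,0
0.27,0.005,-0.006,0.133,0.002,0,0
0.27,0.004,-0.006,0.133,0.002,0,0
```

{"op": "apply_moves", "data": {"targets": [0.27, 0.007, -0.01, 0.07, 0.002, 0, 0, 0.27, 0.006, -0.008, 0.1, 0.002, 0, 0, 0.27, 0, 0, 0.1, 0, 0, 0, 0.27, 0, 0, 0, 0, 0, 0]}}

```text
time: 23.0
tool_pos: [0.4228, -0.114, 0.0514]
orientation: [0.003, 0.799, 0.601, 0.0]
wrist_force: [-0.5, 0.1, -0.4]
width: 0.272
```

```bash
python3 - <<'E'
from h import *
plan([.4227,-.1117,.014],-16,1,.27,half=False)
E
```

```text
t 23.0 pos [ 0.4228 -0.114   0.0514] yaw -16.1 dyaw 0.1 q [-0.41  0.25 -0.6   0.71 -0.    1.44] F [-0.5  0.1 -0.4] w 0.272 dist mm 37 tilt [0.3  0.19]
0.27,0.008,-0.003,0.125,0.002,0.001,-0
```

{"op": "apply_moves", "data": {"targets": [0.27, 0.006, 0, 0.04, 0, 0, 0, 0.27, 0, 0, 0.04, 0, 0, 0, 0.27, 0, 0, 0.03, 0, 0, 0]}}

```text
time: 23.3
tool_pos: [0.4269, -0.1143, 0.0225]
orientation: [0.006, 0.799, 0.601, 0.002]
wrist_force: [0.7, -0.1, 0.5]
width: 0.27
```

```bash
python3 - <<'E'
from h import *
plan([.4227,-.1117,.014],-16,1,.27,half=False)
E
```

```text
t 23.3 pos [ 0.4269 -0.1143  0.0225] yaw -16.1 dyaw 0.1 q [-0.4   0.3  -0.64  0.63 -0.    1.45] F [ 0.7 -0.1  0.5] w 0.27 dist mm 10 tilt [0.66 0.24]
0.27,0.005,-0.016,0.028,0.004,0.001,-0
```

No contact. Down 5 mm more, then push along tool +y.

{"op": "apply_moves", "data": {"targets": [0.27, 0, -0.005, 0.02, 0, 0, 0, 0.27, 0, 0.03, 0, 0, 0, 0, 0.27, 0, 0.03, 0, 0, 0, 0, 0.27, 0, 0.03, 0, 0, 0, 0, 0.27, 0, 0.03, 0, 0, 0, 0, 0.27, 0, 0.03, 0, 0, 0, 0]}}

```text
time: 23.9
tool_pos: [0.4724, -0.1277, 0.0192]
orientation: [0.006, 0.799, 0.601, 0.002]
wrist_force: [-0.6, -0.1, -0.8]
width: 0.267
```

```bash
python3 - <<'E'
from h import *
plan([.466,-.124,.016],-16,1,.27,half=False)
E
```

```text
t 23.9 pos [ 0.4724 -0.1277  0.0192] yaw -16.1 dyaw 0.1 q [-0.39  0.38 -0.52  0.66 -0.    1.46] F [-0.6 -0.1 -0.8] w 0.267 dist mm 8 tilt [0.72 0.26]
0.27,0.006,-0.024,0.01,0.004,0.001,-0
```

{"op": "apply_moves", "data": {"targets": [0.27, 0, -0.015, 0, 0, 0, 0, 0.27, 0, 0, -0.08, 0, 0, 0, 0.27, 0, 0, -0.14, 0, 0, 0, 0.4, 0, 0, -0.15, 0, 0, 0, 0.6, 0, 0, -0.15, 0, 0, 0, 0.72, 0.13, 0, -0.08, 0, 0, 0, 0.72, 0.15, 0, 0, 0, 0, 0, 0.72, 0.15, 0, 0, 0, 0, 0, 0.72, 0.15, 0, 0, 0, 0, 0]}}

```text
time: 24.8
tool_pos: [0.5185, 0.0417, 0.2088]
orientation: [0.01, 0.803, 0.596, 0.005]
wrist_force: [0.9, -0.8, 0.2]
width: 0.717
```

```bash
python3 - <<'E'
from h import *
p,d=snap('top','top13.png')
for lo in(60,66):
  for c in blobs(p,(8,lo,150),(20,110,255),(262,258,330,340),150): print(lo,cv2.boundingRect(c),rect('top',c,.005),rect('top',c,.03))
cv2.imwrite('pics/c13.png',cv2.resize(p[250:340,240:340],None,fx=6,fy=6,interpolation=2)[...,::-1])
plan([.45,-.12,.14],-16,1,.72,half=False)
E
```

```text
60 (270, 292, 35, 26) [ 443.5 -117.1   78.4   48.3   74.8] [ 444.2 -118.6   76.9   47.4   74.8]
66 (270, 292, 35, 26) [ 444.1 -116.8   76.    47.4   74.8] [ 444.7 -118.4   74.5   46.5   74.8]
t 24.85 pos [0.5199 0.0483 0.2086] yaw -16.4 dyaw 0.4 q [-0.03  0.26 -0.14  1.15 -0.    1.83] F [2.  5.2 0.2] w 0.72 dist mm 195 tilt [ 1.22 -0.15]
0.72,-0.605,-0.07,0.226,0.007,-0.001,-0.002
```

View pics/c13.png

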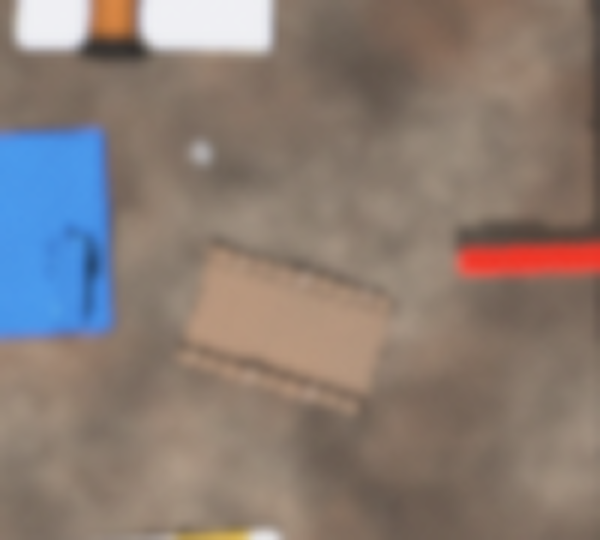

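{"op": "apply_moves", "data": {"targets": [0.75, -0.12, -0.014, 0.02, 0.001, 0, 0, 0.75, -0.12, -0.014, 0.05, 0.001, 0, 0, 0.75, -0.12, -0.014, 0.05, 0.001, 0, 0, 0.75, -0.12, -0.014, 0.05, 0.001, 0, 0, 0.75, -0.1, -0.014, 0.05, 0.001, 0, 0, 0.75, 0, 0, 0, 0, 0, 0]}}

```text
time: 25.45
tool_pos: [0.453, -0.1135, 0.1407]
orientation: [0.003, 0.796, 0.605, 0.005]
wrist_force: [0.4, 0.6, 0.1]
width: 0.748
```

```bash
python3 - <<'E'
from h import *
plan([.4475,-.1085,.08],-15.2,1,.72,half=False)
E
```

```text
t 25.45 pos [ 0.453  -0.1135  0.1407] yaw -15.6 dyaw 0.4 q [-0.39  0.2  -0.4   0.96  0.01  1.46] F [0.4 0.6 0.1] w 0.748 dist mm 61 tilt [ 0.65 -0.24]
0.72,0.01,-0.025,0.202,0.004,-0.001,-0.002
```

{"op": "apply_moves", "data": {"targets": [0.75, 0.01, -0.02, 0.05, 0.003, -0.001, -0.002, 0.75, 0, -0.005, 0.1, 0, 0, 0, 0.75, 0, 0, 0.1, 0, 0, 0, 0.75, 0, 0, 0.05, 0, 0, 0, 0.75, 0, 0, 0, 0, 0, 0]}}

```text
time: 25.95
tool_pos: [0.4489, -0.1086, 0.0505]
orientation: [0.002, 0.795, 0.607, 0.003]
wrist_force: [-0.6, 0.5, 0.1]
width: 0.751
```

```bash
python3 - <<'E'
from h import *
plan([.4475,-.1085,.011],-15.2,2,.75,half=False)
E
```

```text
t 25.95 pos [ 0.4489 -0.1086  0.0505] yaw -15.3 dyaw 0.1 q [-0.38  0.29 -0.55  0.72  0.    1.46] F [-0.6  0.5  0.1] w 0.751 dist mm 40 tilt [ 0.44 -0.13]
0.75,-0.001,-0.003,0.066,0.001,-0,-0
0.75,-0.001,-0.003,0.066,0.001,-0,-0
```

{"op": "apply_moves", "data": {"targets": [0.75, -0.001, -0.005, 0.05, 0.001, 0, 0, 0.75, -0.001, -0.003, 0.05, 0.001, 0, 0, 0.75, 0, 0, 0.03, 0, 0, 0, 0.75, 0, 0, 0, 0, 0, 0]}}

```text
time: 26.35
tool_pos: [0.4501, -0.1081, 0.0142]
orientation: [0.002, 0.794, 0.608, 0.003]
wrist_force: [0.6, 0.4, 0.7]
width: 0.751
```

```bash
python3 - <<'E'
from h import *
plan([.4475,-.1085,.011],-15.2,1,.75,half=False)
E
```

```text
t 26.35 pos [ 0.4501 -0.1081  0.0142] yaw -15.1 dyaw -0.1 q [-0.38  0.35 -0.59  0.63  0.    1.46] F [0.6 0.4 0.7] w 0.751 dist mm 4 tilt [ 0.4  -0.16]
0.75,-0.004,-0.008,0.011,0.002,-0.001,0
```

{"op": "apply_moves", "data": {"targets": [0.75, -0.004, -0.008, 0.006, 0.001, 0, 0, 0.35, 0, 0, 0, 0, 0, 0, 0.35, 0, 0, 0, 0, 0, 0, 0.35, 0, 0, 0, 0, 0, 0, 0.35, 0, 0, 0, 0, 0, 0, 0.35, 0, 0, 0, 0, 0, 0]}}

```text
time: 26.95
tool_pos: [0.4493, -0.1091, 0.0155]
orientation: [0.002, 0.794, 0.608, 0.003]
wrist_force: [-0.2, -0.4, -2.9]
width: 0.511
```

{"op": "apply_moves", "data": {"targets": [0.35, 0, 0, -0.04, 0, 0, 0, 0.35, 0, 0, -0.1, 0, 0, 0, 0.35, 0, 0, -0.12, 0, 0, 0, 0.35, 0, 0, -0.12, 0, 0, 0, 0.35, 0, 0, -0.12, 0, 0, 0, 0.35, 0, 0, -0.1, 0, 0, 0, 0.35, 0, 0, 0, 0, 0, 0]}}

```text
time: 27.65
tool_pos: [0.4447, -0.1081, 0.1997]
orientation: [-0.001, 0.794, 0.608, 0.001]
wrist_force: [0.2, 1.1, -2.6]
width: 0.518
```

```bash
python3 - <<'E'
from h import *
plan([.4295,-.3015,.19],2.6,7,.35,half=False)
E
```

```text
t 27.65 pos [ 0.4447 -0.1081  0.1997] yaw -15.1 dyaw 17.7 q [-0.38  0.15 -0.3   1.12  0.    1.46] F [ 0.2  1.1 -2.6] w 0.518 dist mm 194 tilt [ 0.04 -0.2 ]
0.35,-0.091,0.017,0.004,0,-0,-0.014
0.35,-0.091,0.013,0.004,0,-0,-0.014
0.35,-0.092,0.009,0.004,0,-0,-0.014
0.35,-0.092,0.005,0.004,0,-0,-0.014
0.35,-0.092,0.001,0.005,0,-0,-0.014
0.35,-0.092,-0.003,0.005,0,-0,-0.014
0.35,-0.092,-0.007,0.005,0,-0,-0.014
```

{"op": "apply_moves", "data": {"targets": [0.35, -0.091, 0.017, 0, 0, 0, -0.014, 0.35, -0.091, 0.013, 0, 0, 0, -0.014, 0.35, -0.092, 0.009, 0, 0, 0, -0.014, 0.35, -0.092, 0.005, 0, 0, 0, -0.014, 0.35, -0.092, 0.001, 0, 0, 0, -0.014, 0.35, -0.092, -0.003, 0, 0, 0, -0.014, 0.35, -0.092, -0.007, 0, 0, 0, -0.014, 0.35, 0, 0, 0, 0, 0, 0]}}

```text
time: 28.45
tool_pos: [0.4271, -0.3052, 0.1891]
orientation: [-0.006, 0.686, 0.728, 0.001]
wrist_force: [0.7, 0.3, -1.9]
width: 0.515
```

```bash
python3 - <<'E'
from h import *
plan([.4293,-.3067,.1],2.6,1,.35,half=False)
E
```

```text
t 28.45 pos [ 0.4271 -0.3052  0.1891] yaw 3.4 dyaw -0.8 q [-0.74  0.3  -0.14  1.14  0.    0.77] F [ 0.7  0.3 -1.9] w 0.515 dist mm 89 tilt [-0.37 -0.64]
0.35,-0.009,0.009,0.297,-0.002,-0.004,0.005
```

{"op": "apply_moves", "data": {"targets": [0.35, -0.005, 0.005, 0.08, -0.001, -0.002, 0.003, 0.35, -0.005, 0.004, 0.1, -0.001, -0.002, 0.002, 0.35, -0.005, 0, 0.1, 0, 0, 0, 0.35, -0.005, 0, 0.06, 0, 0, 0, 0.35, 0, 0, 0, 0, 0, 0]}}

```text
time: 28.95
tool_pos: [0.4271, -0.3073, 0.0782]
orientation: [-0.003, 0.693, 0.721, 0.0]
wrist_force: [-0.1, -0.3, -1.5]
width: 0.52
```

```bash
python3 - <<'E'
from h import *
plan([.4293,-.3067,.0685],2.6,1,.35,half=False)
E
```

```text
t 28.95 pos [ 0.4271 -0.3073  0.0782] yaw 2.3 dyaw 0.3 q [-0.74  0.38 -0.32  0.87  0.    0.79] F [-0.1 -0.3 -1.5] w 0.52 dist mm 10 tilt [-0.26 -0.28]
0.35,0.002,0.008,0.032,-0.001,-0.002,-0.002
```

{"op": "apply_moves", "data": {"targets": [0.35, 0.002, 0.005, 0.015, -0.001, -0.001, 0, 0.35, 0, 0, 0.01, 0, 0, 0, 0.35, 0, 0, 0.005, 0, 0, 0]}}

```text
time: 29.25
tool_pos: [0.4287, -0.3054, 0.0691]
orientation: [-0.001, 0.692, 0.722, 0.0]
wrist_force: [0.2, 0.3, -1.4]
width: 0.517
```

```bash
python3 - <<'E'
from h import *
plan([.4293,-.3067,.0685],2.6,1,.35,half=False)
E
```

```text
t 29.25 pos [ 0.4287 -0.3054  0.0691] yaw 2.4 dyaw 0.2 q [-0.74  0.39 -0.34  0.84  0.    0.79] F [ 0.2  0.3 -1.4] w 0.517 dist mm 2 tilt [-0.08 -0.14]
0.35,-0.004,0.002,0.002,-0,-0.001,-0.001
```

Release, rise, and return towards the hook.

{"op": "apply_moves", "data": {"targets": [0.58, 0, 0, 0, 0, 0, 0, 0.68, 0, 0, 0, 0, 0, 0, 0.68, 0, 0, 0, 0, 0, 0, 0.68, 0, 0, -0.03, 0, 0, 0, 0.68, 0, 0, -0.1, 0, 0, 0, 0.68, 0, 0, -0.12, 0, 0, 0, 0.68, 0, 0, -0.12, 0, 0, 0, 0.68, 0, 0, -0.12, 0, 0, 0]}}

```text
time: 30.05
tool_pos: [0.4278, -0.3047, 0.2223]
orientation: [-0.002, 0.692, 0.721, 0.0]
wrist_force: [-0.3, -0.2, -0.8]
width: 0.677
```

```bash
python3 - <<'E'
from h import *
plan([.52,.0,.21],90,14,.6,half=False)
E
```

```text
t 30.05 pos [ 0.4278 -0.3047  0.2223] yaw 2.3 dyaw 87.7 q [-0.74  0.28 -0.08  1.22  0.    0.79] F [-0.3 -0.2 -0.8] w 0.677 dist mm 319 tilt [ 0.03 -0.28]
0.6,0.072,0.025,0.003,0,-0,-0.035
0.6,0.068,0.033,0.003,0,-0,-0.035
0.6,0.064,0.04,0.003,0,-0,-0.035
0.6,0.06,0.047,0.003,0,-0,-0.035
0.6,0.054,0.053,0.003,0,-0,-0.035
0.6,0.048,0.058,0.003,0,-0,-0.035
0.6,0.042,0.063,0.003,0,-0,-0.035
0.6,0.034,0.068,0.003,0,-0,-0.035
0.6,0.027,0.071,0.003,0,-0,-0.035
0.6,0.019,0.073,0.003,0,-0,-0.035
0.6,0.011,0.075,0.003,0,-0,-0.035
0.6,0.003,0.076,0.003,0,-0,-0.035
0.6,-0.006,0.076,0.003,0,-0,-0.035
0.6,-0.014,0.075,0.003,0,-0,-0.035
```

{"op": "apply_moves", "data": {"targets": [0.6, 0.072, 0.025, 0, 0, 0, -0.035, 0.6, 0.068, 0.033, 0, 0, 0, -0.035, 0.6, 0.064, 0.04, 0, 0, 0, -0.035, 0.6, 0.06, 0.047, 0, 0, 0, -0.035, 0.6, 0.054, 0.053, 0, 0, 0, -0.035, 0.6, 0.048, 0.058, 0, 0, 0, -0.035, 0.6, 0.042, 0.063, 0, 0, 0, -0.035, 0.6, 0.034, 0.068, 0, 0, 0, -0.035, 0.6, 0.027, 0.071, 0, 0, 0, -0.035, 0.6, 0.019, 0.073, 0, 0, 0, -0.035]}}

```text
time: 31.05
tool_pos: [0.4974, -0.0857, 0.2413]
orientation: [0.013, 0.195, 0.981, -0.005]
wrist_force: [0.6, -0.4, 0.6]
width: 0.597
```

```bash
python3 - <<'E'
from h import *
plan([.52,.0,.21],90,4,.6,half=False)
p,d=snap('top','top14.png')
for c in blobs(p,(5,150,120),(20,255,255),(235,180,295,262),60): print('handle',cv2.boundingRect(c),rect('top',c,.02))
for c in blobs(p,(8,45,90),(20,130,230),(330,215,412,345),60): print('chan in tray',cv2.boundingRect(c),rect('top',c,.082))
for c in blobs(p,(0,150,100),(6,255,255),(300,270,380,310),10): print('tab',cv2.boundingRect(c),rect('top',c,.108))
E
```

```text
t 31.05 pos [ 0.4974 -0.0857  0.2413] yaw 67.5 dyaw 22.5 q [-0.29  0.21 -0.13  1.21 -0.01  0.1 ] F [ 0.6 -0.4  0.6] w 0.597 dist mm 94 tilt [-0.57  1.47]
0.6,0.011,0.073,0.025,-0.001,0.002,-0.031
0.6,0.003,0.074,0.026,-0.001,0.002,-0.031
0.6,-0.004,0.074,0.026,-0.001,0.002,-0.031
0.6,-0.012,0.073,0.026,-0.001,0.002,-0.031
handle (257, 211, 6, 37) [622.8 -49.2  85.8  11.8   1.3]
chan in tray (357, 304, 32, 20) [ 429.4 -311.9   69.4   42.   -89.4]
chan in tray (330, 296, 13, 49) [ 414.4 -230.5  105.7   26.6    0.6]
chan in tray (358, 259, 29, 19) [ 530.7 -310.3   63.3   40.4  -89.3]
chan in tray (330, 215, 82, 75) [ 567.3 -307.5  184.2  166.8  -89.2]
tab (317, 290, 25, 6) [ 474.9 -214.    52.4   10.9  -89.4]
```

```bash
python3 - <<'E'
from h import *
for f in('top9.png','top12.png'):
  p=cv2.cvtColor(cv2.imread('pics/'+f),cv2.COLOR_BGR2RGB)
  for c in blobs(p,(5,120,100),(22,255,255),(235,180,295,262),60): print('handle',cv2.boundingRect(c),rect('top',c,.02),ray('top',*c[:,0].mean(0),.02))
plan([.611,-.048,.12],91,6,.5,half=False)
E
```

```text
handle (256, 210, 8, 47) [613.3 -48.3 109.6  15.4  -0.7] [ 0.6125198 -0.048388   0.02     ]
handle (256, 210, 8, 47) [613.2 -48.3 109.4  15.3  -0.7] [ 0.61244889 -0.04836629  0.02      ]
t 31.1 pos [ 0.498  -0.0827  0.2414] yaw 67.9 dyaw 23.1 q [-0.29  0.21 -0.13  1.21 -0.    0.1 ] F [ 0.3  2.5 -0.7] w 0.598 dist mm 169 tilt [-0.41  1.49]
0.5,-0.049,0.042,0.069,-0,0.001,-0.021
0.5,-0.052,0.038,0.069,-0,0.001,-0.021
0.5,-0.055,0.034,0.068,-0,0.001,-0.021
0.5,-0.057,0.031,0.068,-0,0.001,-0.021
0.5,-0.06,0.027,0.068,-0,0.001,-0.021
0.5,-0.061,0.022,0.068,-0,0.001,-0.021
```

{"op": "apply_moves", "data": {"targets": [0.5, -0.049, 0.042, 0.04, 0, 0.001, -0.02, 0.5, -0.052, 0.038, 0.05, 0, 0.001, -0.02, 0.5, -0.055, 0.034, 0.05, 0, 0.001, -0.02, 0.5, -0.057, 0.031, 0.05, 0, 0.001, -0.02, 0.5, -0.06, 0.027, 0.05, 0, 0.001, -0.02, 0.5, -0.061, 0.022, 0.05, 0, 0.001, -0.02, 0.5, 0, 0, 0, 0, 0, 0]}}

```text
time: 31.8
tool_pos: [0.6175, -0.0479, 0.1618]
orientation: [0.008, -0.001, 1.0, -0.006]
wrist_force: [-0.7, 0.1, 0.1]
width: 0.5
```

```bash
python3 - <<'E'
from h import *
plan([.611,-.048,.06],90,3,.5,half=False)
E
```

```text
t 31.8 pos [ 0.6175 -0.0479  0.1618] yaw 90.2 dyaw -0.2 q [-0.18  0.48  0.05  1.13 -0.01 -0.18] F [-0.7  0.1  0.1] w 0.5 dist mm 102 tilt [-0.68  0.91]
0.5,0.009,0.001,0.113,-0.001,0.002,0
0.5,0.008,0.001,0.113,-0.001,0.002,0
0.5,0.008,0,0.113,-0.001,0.002,0
```

{"op": "apply_moves", "data": {"targets": [0.5, 0.02, 0, 0.08, -0.003, 0.003, 0, 0.5, 0.003, 0, 0.11, -0.001, 0.001, 0, 0.5, 0, 0, 0.11, 0, 0, 0, 0.5, 0, 0, 0.1, 0, 0, 0, 0.5, 0, 0, 0.03, 0, 0, 0, 0.5, 0, 0, 0, 0, 0, 0]}}

```text
time: 32.4
tool_pos: [0.6137, -0.0517, 0.0382]
orientation: [0.006, 0.004, 1.0, -0.001]
wrist_force: [1.2, 0.4, 0.5]
width: 0.499
```

```bash
python3 - <<'E'
from h import *
plan([.611,-.048,.0085],90,1,.5,half=False)
E
```

```text
t 32.4 pos [ 0.6137 -0.0517  0.0382] yaw 89.6 dyaw 0.4 q [-0.19  0.57 -0.14  0.85 -0.   -0.18] F [1.2 0.4 0.5] w 0.499 dist mm 30 tilt [-0.14  0.73]
0.5,0.01,0.013,0.099,-0.001,0.004,-0.002
```

{"op": "apply_moves", "data": {"targets": [0.5, 0.009, 0.012, 0.04, 0, 0.003, -0.002, 0.5, 0, 0, 0.04, 0, 0, 0, 0.5, 0, 0, 0.015, 0, 0, 0]}}

```text
time: 32.7
tool_pos: [0.6146, -0.0489, 0.0132]
orientation: [0.005, 0.001, 1.0, -0.002]
wrist_force: [1.1, -0.9, 0.1]
width: 0.507
```

```bash
python3 - <<'E'
from h import *
plan([.611,-.048,.0085],90,1,.5,half=False)
E
```

```text
t 32.7 pos [ 0.6146 -0.0489  0.0132] yaw 89.9 dyaw 0.1 q [-0.18  0.6  -0.16  0.8  -0.   -0.18] F [ 1.1 -0.9  0.1] w 0.507 dist mm 6 tilt [-0.23  0.6 ]
0.5,0.012,0.003,0.016,-0.001,0.003,-0.001
```

{"op": "apply_moves", "data": {"targets": [0.5, 0.012, 0.003, 0.016, -0.001, 0.002, 0, 0.5, 0, 0, 0.004, 0, 0, 0, 0.1, 0, 0, 0, 0, 0, 0, 0.1, 0, 0, 0, 0, 0, 0, 0.1, 0, 0, 0, 0, 0, 0, 0.1, 0, 0, 0, 0, 0, 0]}}

```text
time: 33.3
tool_pos: [0.6114, -0.0482, 0.0075]
orientation: [0.002, 0.001, 1.0, -0.001]
wrist_force: [0.2, -0.4, -2.0]
width: 0.228
```

```bash
python3 - <<'E'
from h import *
plan([.611,-.048,.14],90,4,.1,half=False)
E
```

```text
t 33.3 pos [ 0.6114 -0.0482  0.0075] yaw 89.9 dyaw 0.1 q [-0.18  0.6  -0.17  0.8  -0.   -0.18] F [ 0.2 -0.4 -2. ] w 0.228 dist mm 132 tilt [-0.08  0.27]
0.1,-0,-0,-0.11,-0,0,-0
0.1,-0,0,-0.11,-0,0,-0
0.1,0,0,-0.11,-0,0,-0
0.1,0,0,-0.11,-0,0,-0
```

{"op": "apply_moves", "data": {"targets": [0.1, 0, 0, -0.05, 0, 0, 0, 0.1, 0, 0, -0.12, 0, 0, 0, 0.1, 0, 0, -0.12, 0, 0, 0, 0.1, 0, 0, -0.12, 0, 0, 0, 0.1, 0, 0, -0.1, 0, 0, 0]}}

```text
time: 33.8
tool_pos: [0.6049, -0.0468, 0.1581]
orientation: [-0.005, 0.001, 1.0, 0.001]
wrist_force: [0.3, -0.5, -2.7]
width: 0.228
```

```bash
python3 - <<'E'
from h import *
plan([.545,-.1065,.15],2.6,12,.1,half=False)
E
```

```text
t 33.8 pos [ 0.6049 -0.0468  0.1581] yaw 89.9 dyaw -87.3 q [-0.18  0.48  0.05  1.15  0.   -0.18] F [ 0.3 -0.5 -2.7] w 0.228 dist mm 85 tilt [-0.38 -0.59]
0.1,0.017,-0.017,0.002,-0,-0,0.04
0.1,0.014,-0.019,0.002,-0,-0,0.04
0.1,0.012,-0.02,0.002,-0,-0,0.04
0.1,0.009,-0.022,0.002,-0,-0,0.04
0.1,0.006,-0.023,0.002,-0,-0,0.04
0.1,0.003,-0.023,0.002,-0,-0,0.04
0.1,0.001,-0.023,0.002,-0,-0,0.04
0.1,-0.002,-0.023,0.002,-0,-0,0.04
0.1,-0.005,-0.023,0.002,-0,-0,0.04
0.1,-0.008,-0.022,0.002,-0,-0,0.04
0.1,-0.011,-0.021,0.002,-0,-0,0.04
0.1,-0.013,-0.019,0.002,-0,-0,0.04
```

{"op": "apply_moves", "data": {"targets": [0.1, 0.017, -0.017, 0, 0, 0, 0.04, 0.1, 0.014, -0.019, 0, 0, 0, 0.04, 0.1, 0.012, -0.02, 0, 0, 0, 0.04, 0.1, 0.009, -0.022, 0, 0, 0, 0.04, 0.1, 0.006, -0.023, 0, 0, 0, 0.04, 0.1, 0.003, -0.023, 0, 0, 0, 0.04, 0.1, 0.001, -0.023, 0, 0, 0, 0.04, 0.1, -0.002, -0.023, 0, 0, 0, 0.04, 0.1, -0.005, -0.023, 0, 0, 0, 0.04, 0.1, -0.008, -0.022, 0, 0, 0, 0.04]}}

```text
time: 34.8
tool_pos: [0.556, -0.0968, 0.1644]
orientation: [-0.001, 0.609, 0.794, 0.001]
wrist_force: [0.2, -1.3, -1.4]
width: 0.221
```

```bash
python3 - <<'E'
from h import *
plan([.545,-.1065,.13],2.6,4,.1,half=False)
E
```

```text
t 34.8 pos [ 0.556  -0.0968  0.1644] yaw 15.0 dyaw -12.4 q [-0.29  0.38 -0.09  1.1   0.    1.02] F [ 0.2 -1.3 -1.4] w 0.221 dist mm 37 tilt [ 0.01 -0.1 ]
0.1,-0.006,-0.011,0.029,0,-0,0.017
0.1,-0.006,-0.011,0.029,0,-0,0.017
0.1,-0.007,-0.01,0.029,0,-0,0.017
0.1,-0.007,-0.01,0.029,0,-0,0.017
```

{"op": "apply_moves", "data": {"targets": [0.1, -0.006, -0.008, 0.029, 0, 0, 0.017, 0.1, -0.006, -0.008, 0.029, 0, 0, 0.017, 0.1, -0.007, -0.008, 0.029, 0, 0, 0.017, 0.1, -0.007, -0.008, 0.02, 0, 0, 0.017, 0.1, 0, 0, 0, 0, 0, 0]}}

```text
time: 35.3
tool_pos: [0.5462, -0.1066, 0.131]
orientation: [-0.001, 0.694, 0.72, 0.001]
wrist_force: [0.8, 0.0, -1.9]
width: 0.23
```

```bash
python3 - <<'E'
from h import *
plan([.545,-.1065,.0755],2.6,4,.1,half=False)
s,t,r=st(); zz=t[2]+.0125
p,d=snap('top','top15.png');q,d2=snap('side','side15.png')
for c in blobs(p,(0,0,185),(180,40,255),(300,235,340,300),20): print('leg top',cv2.boundingRect(c),rect('top',c,zz))
for c in blobs(q,(0,0,190),(180,50,255),(265,180,320,245),15):
    print('leg side',cv2.boundingRect(c)); f,cx,cy,T,_=cam('side'); o=T[:3,3]
    for u in (c[:,0,0].min()+1,c[:,0,0].min()+8,c[:,0,0].max()-2):
        vs=c[:,0,1][c[:,0,0]==u]; g=T[:3,:3]@np.array([(u-cx)/f,-(vs.mean()-cy)/f,-1]); print('  ',u,vs.min(),vs.max(),(o+g*(-.207-o[1])/g[1]).round(4))
E
```

```text
t 35.3 pos [ 0.5462 -0.1066  0.131 ] yaw 2.1 dyaw 0.5 q [-0.31  0.39 -0.17  1.02  0.    1.23] F [ 0.8  0.  -1.9] w 0.23 dist mm 55 tilt [-0.05 -0.14]
0.1,0,-0.001,0.046,-0,-0,-0.001
0.1,0,-0.001,0.046,-0,-0,-0.001
0.1,0,-0.001,0.046,-0,-0,-0.001
0.1,0,-0.001,0.046,-0,-0,-0.001
leg top (309, 256, 21, 25) [ 526.6 -191.5   51.    42.6    0.7]
leg side (289, 206, 27, 16)
   290 219 221 [ 0.5041 -0.207   0.1335]
   297 218 221 [ 0.5186 -0.207   0.1352]
   313 206 219 [ 0.5517 -0.207   0.1533]
```

{"op": "apply_moves", "data": {"targets": [0.1, -0.008, 0, 0.05, 0, 0, -0.001, 0.1, 0, 0, 0.06, 0, 0, -0.001, 0.1, 0, 0, 0.05, 0, 0, 0, 0.1, 0, 0, 0.01, 0, 0, 0]}}

```text
time: 35.8
tool_pos: [0.5508, -0.1092, 0.0829]
orientation: [0.003, 0.689, 0.724, 0.003]
wrist_force: [-0.5, 0.5, -1.6]
width: 0.225
```

```bash
python3 - <<'E'
from h import *
plan([.498,-.1095,.080],2.6,4,.1,half=False)
E
```

```text
t 35.8 pos [ 0.5508 -0.1092  0.0829] yaw 2.8 dyaw -0.2 q [-0.31  0.43 -0.24  0.9   0.    1.21] F [-0.5  0.5 -1.6] w 0.225 dist mm 53 tilt [ 0.44 -0.01]
0.1,0.002,-0.044,0.002,0.001,-0,0
0.1,0.002,-0.044,0.002,0.001,-0,0
0.1,0.002,-0.044,0.002,0.001,-0,0
0.1,0.002,-0.044,0.002,0.001,-0,0
```

{"op": "apply_moves", "data": {"targets": [0.1, 0.001, -0.044, 0.003, 0.001, 0, 0, 0.1, 0.001, -0.044, 0.003, 0.001, 0, 0, 0.1, 0.001, -0.03, 0.002, 0, 0, 0]}}

```text
time: 36.1
tool_pos: [0.5174, -0.1102, 0.0819]
orientation: [0.002, 0.688, 0.726, 0.001]
wrist_force: [0.5, -1.3, -0.5]
width: 0.228
```

```bash
python3 - <<'E'
from h import *
plan([.498,-.1095,.080],2.6,1,.1,half=False)
E
```

```text
t 36.1 pos [ 0.5174 -0.1102  0.0819] yaw 3.0 dyaw -0.4 q [-0.33  0.38 -0.33  0.86  0.    1.19] F [ 0.5 -1.3 -0.5] w 0.228 dist mm 19 tilt [0.28 0.05]
0.1,0.006,-0.064,0.006,0.002,0,0.002
```

{"op": "apply_moves", "data": {"targets": [0.1, 0.003, -0.035, 0.003, 0.001, 0, 0.001, 0.1, 0.002, -0.03, 0.003, 0, 0, 0.001, 0.1, 0, 0, 0, 0, 0, 0]}}

```text
time: 36.4
tool_pos: [0.4965, -0.1097, 0.0814]
orientation: [0.002, 0.69, 0.723, 0.001]
wrist_force: [-0.7, 0.7, -1.1]
width: 0.227
```

```bash
python3 - <<'E'
from h import *
plan([.498,-.1095,.080],2.6,1,.1,half=False)
p,d=snap('top','top16.png')
for c in blobs(p,(0,0,185),(180,40,255),(312,285,345,312),5): print('leg tip',cv2.boundingRect(c),rect('top',c,.084))
for c in blobs(p,(0,150,100),(6,255,255),(300,270,380,310),10): print('tab',cv2.boundingRect(c),rect('top',c,.108))
E
```

```text
t 36.4 pos [ 0.4965 -0.1097  0.0814] yaw 2.7 dyaw -0.1 q [-0.34  0.34 -0.38  0.85 -0.    1.18] F [-0.7  0.7 -1.1] w 0.227 dist mm 2 tilt [0.18 0.08]
0.1,0,0.005,0.005,0.001,0,0
leg tip (327, 296, 4, 7) [ 460.5 -213.4   13.3    6.7    0.6]
leg tip (327, 285, 4, 6) [ 486.  -213.1   11.1    6.7    0.6]
tab (317, 290, 25, 6) [ 474.9 -214.    52.4   10.9  -89.4]
```

{"op": "apply_moves", "data": {"targets": [0.1, -0.06, 0, 0, 0, 0, 0, 0.1, -0.08, 0, 0, 0, 0, 0, 0.1, -0.08, 0, 0, 0, 0, 0, 0.1, -0.08, 0, 0, 0, 0, 0, 0.1, -0.08, 0, 0, 0, 0, 0, 0.1, -0.06, 0, 0, 0, 0, 0]}}

```text
time: 37.05
tool_pos: [0.5032, -0.2342, 0.0801]
orientation: [-0.006, 0.688, 0.726, 0.008]
wrist_force: [0.4, 4.8, -0.8]
width: 0.229
```

```bash
python3 - <<'E'
from h import *
plan([.5030,-.258,.080],2.6,1,.1,half=False)
E
```

```text
t 37.05 pos [ 0.5032 -0.2342  0.0801] yaw 3.1 dyaw -0.5 q [-0.56  0.43 -0.24  0.9   0.02  0.96] F [ 0.4  4.8 -0.8] w 0.229 dist mm 24 tilt [ 0.25 -1.12]
0.1,-0.079,-0.005,-0.001,0.001,-0.006,0.003
```

{"op": "apply_moves", "data": {"targets": [0.1, -0.05, 0, 0, 0, -0.004, 0.002, 0.1, -0.03, 0, 0, 0, -0.002, 0]}}

```text
time: 37.25
tool_pos: [0.5052, -0.2591, 0.0794]
orientation: [0.001, 0.691, 0.723, 0.003]
wrist_force: [1.1, 18.6, 2.4]
width: 0.23
```

```bash
python3 - <<'E'
from h import *
plan([.5030,-.258,.080],2.6,1,.1,half=False)
E
```

```text
t 37.25 pos [ 0.5052 -0.2591  0.0794] yaw 2.6 dyaw -0.0 q [-0.59  0.45 -0.22  0.9   0.01  0.94] F [ 1.1 18.6  2.4] w 0.23 dist mm 2 tilt [ 0.32 -0.18]
0.1,0.004,-0.007,-0.002,0.002,-0.001,0
```

One more gentle push to confirm the stop, then measure the tab.

{"op": "apply_moves", "data": {"targets": [0.1, -0.015, 0, 0, 0, 0, 0, 0.1, -0.01, 0, 0, 0, 0, 0]}}

```text
time: 37.45
tool_pos: [0.5051, -0.2588, 0.0779]
orientation: [-0.005, 0.69, 0.724, 0.01]
wrist_force: [0.4, 10.2, 2.1]
width: 0.227
```

```bash
python3 - <<'E'
from h import *
plan([.5030,-.2475,.080],2.6,2,.1,half=False)
p,d=snap('top','top17.png')
for c in blobs(p,(0,150,100),(6,255,255),(340,270,412,310),5): print('tab',cv2.boundingRect(c),rect('top',c,.108))
E
```

```text
t 37.45 pos [ 0.5051 -0.2588  0.0779] yaw 2.8 dyaw -0.2 q [-0.6   0.46 -0.21  0.91  0.02  0.93] F [ 0.4 10.2  2.1] w 0.227 dist mm 12 tilt [ 0.4  -1.18]
0.1,0.019,-0.003,-0.003,0.001,-0.003,0.001
0.1,0.019,-0.003,-0.003,0.001,-0.003,0.001
```

{"op": "apply_moves", "data": {"targets": [0.1, 0.02, 0, -0.004, 0.001, -0.003, 0, 0.1, 0.017, 0, -0.003, 0, -0.003, 0, 0.1, 0, 0, 0, 0, 0, 0]}}

```text
time: 37.8
tool_pos: [0.5052, -0.248, 0.0804]
orientation: [0.003, 0.689, 0.725, 0.0]
wrist_force: [-0.4, 0.6, -1.8]
width: 0.227
```

```bash
python3 - <<'E'
from h import *
plan([.558,-.2465,.080],2.6,5,.1,half=False)
E
```

```text
t 37.8 pos [ 0.5052 -0.248   0.0804] yaw 2.9 dyaw -0.3 q [-0.57  0.44 -0.23  0.9  -0.    0.95] F [-0.4  0.6 -1.8] w 0.227 dist mm 53 tilt [0.22 0.2 ]
0.1,-0.001,0.035,0,0,0,0
0.1,-0.001,0.035,0,0,0,0
0.1,-0.001,0.035,0,0,0,0
0.1,-0.001,0.035,0,0,0,0
0.1,-0.001,0.035,0,0,0,0
```

{"op": "apply_moves", "data": {"targets": [0.1, 0, 0.035, 0, 0, 0, 0, 0.1, 0, 0.035, 0, 0, 0, 0, 0.1, 0, 0.035, 0, 0, 0, 0, 0.1, 0, 0.035, 0, 0, 0, 0, 0.1, 0, 0.035, 0, 0, 0, 0, 0.1, 0, 0, -0.06, 0, 0, 0, 0.1, 0, 0, -0.12, 0, 0, 0, 0.1, 0, 0, -0.1, 0, 0, 0]}}

```text
time: 38.6
tool_pos: [0.5639, -0.2456, 0.1619]
orientation: [0.001, 0.689, 0.725, -0.001]
wrist_force: [1.6, -0.6, -2.2]
width: 0.229
```

```bash
python3 - <<'E'
from h import *
plan([.6125,-.046,.15],90,12,.1,half=False)
p,d=snap('top','top18.png')
for c in blobs(p,(0,150,100),(6,255,255),(340,270,412,310),5): print('tab',cv2.boundingRect(c),rect('top',c,.108))
E
```

```text
t 38.6 pos [ 0.5639 -0.2456  0.1619] yaw 2.9 dyaw 87.1 q [-0.51  0.48  0.06  1.15 -0.    1.01] F [ 1.6 -0.6 -2.2] w 0.229 dist mm 206 tilt [-0.19  0.18]
0.1,0.055,0.016,0.003,-0,0,-0.04
0.1,0.052,0.023,0.003,-0,0,-0.04
0.1,0.049,0.029,0.003,-0,0,-0.04
0.1,0.045,0.035,0.003,-0,0,-0.04
0.1,0.04,0.041,0.003,-0,0,-0.04
0.1,0.034,0.046,0.003,-0,0,-0.04
0.1,0.028,0.05,0.003,-0,0,-0.04
0.1,0.022,0.053,0.003,-0,0,-0.04
0.1,0.015,0.055,0.003,-0,0,-0.04
0.1,0.008,0.057,0.003,-0,0,-0.04
0.1,0.001,0.057,0.003,-0,0,-0.04
0.1,-0.006,0.057,0.003,-0,0,-0.04
tab (380, 288, 26, 6) [ 480.8 -353.    54.9   10.9  -89.4]
```

{"op": "apply_moves", "data": {"targets": [0.1, 0.055, 0.016, 0, 0, 0, -0.04, 0.1, 0.052, 0.023, 0, 0, 0, -0.04, 0.1, 0.049, 0.029, 0, 0, 0, -0.04, 0.1, 0.045, 0.035, 0, 0, 0, -0.04, 0.1, 0.04, 0.041, 0, 0, 0, -0.04, 0.1, 0.034, 0.046, 0, 0, 0, -0.04, 0.1, 0.028, 0.05, 0, 0, 0, -0.04, 0.1, 0.022, 0.053, 0, 0, 0, -0.04, 0.1, 0.015, 0.055, 0, 0, 0, -0.04, 0.1, 0.008, 0.057, 0, 0, 0, -0.04]}}

```text
time: 39.65
tool_pos: [0.6187, -0.0799, 0.1675]
orientation: [0.012, 0.108, 0.994, -0.008]
wrist_force: [0.5, -0.9, -0.6]
width: 0.224
```

```bash
python3 - <<'E'
from h import *
plan([.6125,-.046,.10],90,5,.1,half=False)
E
```

```text
t 39.65 pos [ 0.6187 -0.0799  0.1675] yaw 77.6 dyaw 12.4 q [-0.22  0.48  0.07  1.14 -0.01 -0.01] F [ 0.5 -0.9 -0.6] w 0.224 dist mm 76 tilt [-0.87  1.34]
0.1,0.01,0.022,0.044,-0.001,0.001,-0.014
0.1,0.009,0.022,0.045,-0.001,0.001,-0.014
0.1,0.008,0.022,0.045,-0.001,0.001,-0.014
0.1,0.007,0.022,0.045,-0.001,0.001,-0.014
0.1,0.005,0.023,0.045,-0.001,0.001,-0.014
```

{"op": "apply_moves", "data": {"targets": [0.1, 0.008, 0.018, 0.03, -0.001, 0.001, -0.014, 0.1, 0.007, 0.018, 0.04, -0.001, 0.001, -0.014, 0.1, 0.006, 0.018, 0.04, -0.001, 0.001, -0.014, 0.1, 0.005, 0.018, 0.04, -0.001, 0.001, -0.014, 0.1, 0.004, 0.018, 0.04, -0.001, 0.001, -0.013, 0.1, 0, 0, 0, 0, 0, 0]}}

```text
time: 40.25
tool_pos: [0.6215, -0.0486, 0.1071]
orientation: [0.007, -0.008, 1.0, -0.001]
wrist_force: [0.0, 0.3, -2.2]
width: 0.228
```

```bash
python3 - <<'E'
from h import *
plan([.6125,-.047,.02],90,4,.1,half=False)
E
```

```text
t 40.25 pos [ 0.6215 -0.0486  0.1071] yaw 90.9 dyaw -0.9 q [-0.18  0.52 -0.02  1.02  0.   -0.2 ] F [ 0.   0.3 -2.2] w 0.228 dist mm 88 tilt [-0.09  0.77]
0.1,0.008,0.002,0.072,-0,0.001,0.001
0.1,0.008,0.002,0.073,-0,0.001,0.001
0.1,0.008,0.001,0.073,-0,0.001,0.001
0.1,0.008,0.001,0.073,-0,0.001,0.001
```

{"op": "apply_moves", "data": {"targets": [0.1, 0.011, 0.002, 0.06, 0, 0.002, 0.002, 0.1, 0.008, 0.002, 0.07, 0, 0.001, 0.001, 0.1, 0.006, 0.001, 0.07, 0, 0.001, 0.001, 0.1, 0, 0, 0.06, 0, 0, 0.001, 0.1, 0, 0, 0, 0, 0, 0]}}

```text
time: 40.75
tool_pos: [0.6211, -0.0492, 0.0295]
orientation: [0.005, 0.003, 1.0, -0.003]
wrist_force: [-1.0, -0.3, -0.9]
width: 0.222
```

```bash
python3 - <<'E'
from h import *
plan([.6125,-.047,.009],90,1,.1,half=False)
E
```

```text
t 40.75 pos [ 0.6211 -0.0492  0.0295] yaw 89.6 dyaw 0.4 q [-0.18  0.59 -0.12  0.85 -0.   -0.17] F [-1.  -0.3 -0.9] w 0.222 dist mm 22 tilt [-0.3   0.54]
0.1,0.03,0.007,0.068,-0.002,0.003,-0.002
```

{"op": "apply_moves", "data": {"targets": [0.1, 0.03, 0.006, 0.02, -0.001, 0.003, -0.002, 0.1, 0.004, 0, 0.03, 0, 0, 0, 0.1, 0, 0, 0.015, 0, 0, 0, 0.1, 0, 0, 0, 0, 0, 0]}}

```text
time: 41.15
tool_pos: [0.6134, -0.0482, 0.0117]
orientation: [0.002, 0.0, 1.0, -0.002]
wrist_force: [0.3, -0.7, -1.5]
width: 0.22
```

```bash
python3 - <<'E'
from h import *
plan([.6125,-.047,.009],90,1,.1,half=False)
E
```

```text
t 41.15 pos [ 0.6134 -0.0482  0.0117] yaw 89.9 dyaw 0.1 q [-0.18  0.6  -0.16  0.81 -0.   -0.18] F [ 0.3 -0.7 -1.5] w 0.22 dist mm 3 tilt [-0.18  0.26]
0.1,0.003,0.004,0.009,-0.001,0.001,-0
```

{"op": "apply_moves", "data": {"targets": [0.1, 0.002, 0, 0.009, 0, 0, 0, 0.3, 0, 0, 0, 0, 0, 0, 0.45, 0, 0, 0, 0, 0, 0, 0.5, 0, 0, 0, 0, 0, 0, 0.5, 0, 0, -0.05, 0, 0, 0, 0.5, 0, 0, -0.1, 0, 0, 0, 0.6, 0, 0, -0.15, 0, 0, 0, 0.6, 0, 0, -0.15, 0, 0, 0, 0.6, 0, 0, -0.15, 0, 0, 0]}}

```text
time: 42.05
tool_pos: [0.6082, -0.047, 0.1897]
orientation: [-0.003, 0.001, 1.0, -0.001]
wrist_force: [1.5, -0.5, -0.6]
width: 0.6
```

{"op": "apply_moves", "data": {"targets": [0.8, 0.13, 0.08, 0, 0, 0, 0, 0.8, 0.13, 0.09, 0, 0, 0, 0, 0.8, 0.13, 0.1, 0, 0, 0, 0, 0.8, 0.12, 0.1, 0, 0, 0, 0, 0.8, 0.11, 0.1, 0, 0, 0, 0, 0.8, 0.1, 0.1, 0, 0, 0, 0, 0.8, 0, 0, 0, 0, 0, 0, 0.8, 0, 0, 0, 0, 0, 0]}}

```text
time: 42.85
tool_pos: [0.3994, 0.1273, 0.2014]
orientation: [0.017, 0.001, 1.0, -0.002]
wrist_force: [0.5, -0.3, 0.1]
width: 0.802
```

```bash
python3 - <<'E'
from h import *
s,t,r=st(); print(s['time'],t,s['wrist_force'])
p,d=snap('top','top19.png'); q,_=snap('side','side19.png')
for c in blobs(p,(0,150,100),(6,255,255),(340,270,412,310),5): print('tab',cv2.boundingRect(c),rect('top',c,.108))
for c in blobs(p,(5,120,100),(22,255,255),(235,180,295,262),60): print('handle',cv2.boundingRect(c),rect('top',c,.02))
cv2.imwrite('pics/c19.png',cv2.resize(np.hstack([p[160:360,225:425],q[150:350,210:410]]),None,fx=2,fy=2,interpolation=2)[...,::-1])
E
```

```text
42.85 [0.39938875 0.12733423 0.20141289] [ 0.53742856 -0.34925652  0.10080939]
tab (380, 287, 26, 7) [ 481.9 -353.    54.9   13.1  -89.4]
handle (256, 210, 8, 46) [ 6.145e+02 -4.970e+01  1.072e+02  1.530e+01 -2.000e-01]
```

View pics/c19.png

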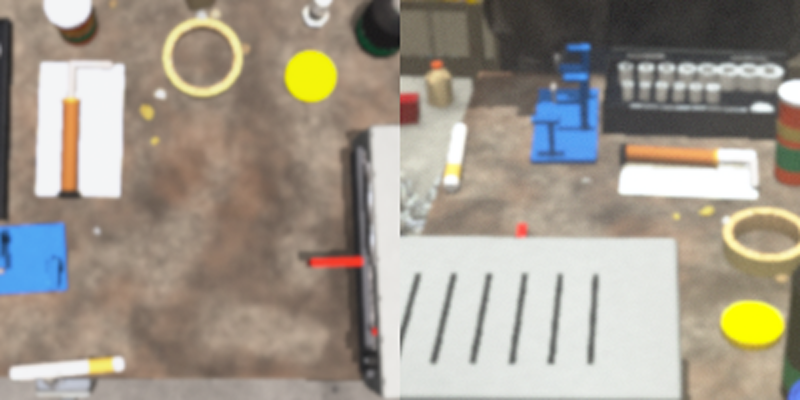

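The final picture shows the hook lying on the white board (handle around (70,145), leg at (90,65)), the tray shut (tab at (335,262)), no offcuts left on the bench and the bystanders in place. Handing in.

```bash
python3 -c "
from workcell import arm
print(arm.close_job())"
```

```text
the job is handed in; nothing more can be done
None
```

I loaded the two offcuts that were on the bench into the oven, shut the tray and handed the job in at about 43 s. I saw only two offcuts in the first pictures, about 70 mm and 75 mm long.

**What I did:** I rolled the hook out of the clips, drew the tray out to its end stop and laid the hook on the board. I set both offcuts on the tray floor, hooked the tray again, pushed it home and laid the hook back on the board.

**Last checks:**
- **Tray:** the tab is back at its starting place to within about 1 mm, and the push stopped against the oven with a reading of about 19 N.
- **Hook:** it lies on the white board.
- **Offcuts:** before shutting, the camera showed both on the tray floor, about 100 mm apart and clear of the rims. With the tray shut I could not see them again.
- **Bystanders:** the tape, lid and tub look unmoved.

**What did not go as planned:**
- **End stop:** while drawing the tray out I sent two more pull steps before reading the force. I met the stop at about 57 N on the wrist, which is under the 120 N limit.
- **Second offcut:** it was knocked about 2–3 cm, next to a marker pen on the bench. I pushed it about 45 mm clear with the fingers before gripping it.

I noticed no loss of grip, and I did not see the gripper touch the tray at any point.

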